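# Tighten the filter rings of four forensic hand lamps

### The job

The filter retaining rings of the four hand lamps in the charging dock have worked loose. Take the dust cap off every lamp that wears one and lay the caps in the white parts tray; tighten all four rings clockwise with the two-pin spanner until each is fully home; and put the spanner back upright in its stand. Work the rings with the spanner only, never with the fingers, and leave the other things on the bench where they are.

Things in the scene. Friction and masses are not known exactly. Their poses are not given: they have to be found in the camera images.
- dock: grey charging dock, 100 x 370 x 50 mm, fixed to the bench, with four identical black hand lamps standing nose up in a row along its own y, at y = +135 (lamp 1), +45 (lamp 2), -45 (lamp 3) and -135 mm (lamp 4); they are keyed and cannot turn. Origin: centre of its underside, z up. Each lamp is a finned round barrel 52 mm in diameter with its flat upper rim (wall 4 mm) 120 mm above the bench.
- ring1 (a joint): the loose retaining ring of the lamp at dock y = +135 mm: the angle in rad that it has been turned clockwise (seen from above). It stops dead at 1.2, fully home; it starts 0.5 to 1.0 rad short of that. It turns stiffly (0.06 N m), stays where it is left and does not rise or sink.
- ring1_face (a point): centre of the top face of that ring, z up, x axis through the two spanner holes (it turns with the ring). Bare aluminium ring, 43 mm outside, 21 mm inside, lying 4 mm below the lamp's rim inside a recess 44 mm wide and over the glass. Its two blind holes are 8.5 mm wide, 6 mm deep and centred 16 mm either side of the axis (32 mm apart).
- ring2 (a joint): the loose retaining ring of the lamp at dock y = +45 mm: the angle in rad that it has been turned clockwise (seen from above). It stops dead at 1.2, fully home; it starts 0.5 to 1.0 rad short of that. It turns stiffly (0.06 N m), stays where it is left and does not rise or sink.
- ring2_face (a point): centre of the top face of that ring, z up, x axis through the two spanner holes (it turns with the ring). Bare aluminium ring, 43 mm outside, 21 mm inside, lying 4 mm below the lamp's rim inside a recess 44 mm wide and over the glass. Its two blind holes are 8.5 mm wide, 6 mm deep and centred 16 mm either side of the axis (32 mm apart).
- ring3 (a joint): the loose retaining ring of the lamp at dock y = -45 mm: the angle in rad that it has been turned clockwise (seen from above). It stops dead at 1.2, fully home; it starts 0.5 to 1.0 rad short of that. It turns stiffly (0.06 N m), stays where it is left and does not rise or sink.
- ring3_face (a point): centre of the top face of that ring, z up, x axis through the two spanner holes (it turns with the ring). Bare aluminium ring, 43 mm outside, 21 mm inside, lying 4 mm below the lamp's rim inside a recess 44 mm wide and over the glass. Its two blind holes are 8.5 mm wide, 6 mm deep and centred 16 mm either side of the axis (32 mm apart).
- ring4 (a joint): the loose retaining ring of the lamp at dock y = -135 mm: the angle in rad that it has been turned clockwise (seen from above). It stops dead at 1.2, fully home; it starts 0.5 to 1.0 rad short of that. It turns stiffly (0.06 N m), stays where it is left and does not rise or sink.
- ring4_face (a point): centre of the top face of that ring, z up, x axis through the two spanner holes (it turns with the ring). Bare aluminium ring, 43 mm outside, 21 mm inside, lying 4 mm below the lamp's rim inside a recess 44 mm wide and over the glass. Its two blind holes are 8.5 mm wide, 6 mm deep and centred 16 mm either side of the axis (32 mm apart).
- cap1: black push-on dust cap of lamp 1 (dock y = +135 mm), if that lamp wears one (else absent); it sits loosely on the nose, 33 mm high, about 50 g. Skirt 60 mm outside and 55 mm inside, 10 mm deep, round the barrel; on its flat top (13 mm above the origin) a ribbed grip stud 34 mm in diameter and 20 mm high. Origin: centre of the skirt's lower edge, z up the stud; on the lamp it is 10 mm below the rim.
- cap2: black push-on dust cap of lamp 2 (dock y = +45 mm), if that lamp wears one (else absent); it sits loosely on the nose, 33 mm high, about 50 g. Skirt 60 mm outside and 55 mm inside, 10 mm deep, round the barrel; on its flat top (13 mm above the origin) a ribbed grip stud 34 mm in diameter and 20 mm high. Origin: centre of the skirt's lower edge, z up the stud; on the lamp it is 10 mm below the rim.
- cap3: black push-on dust cap of lamp 3 (dock y = -45 mm), if that lamp wears one (else absent); it sits loosely on the nose, 33 mm high, about 50 g. Skirt 60 mm outside and 55 mm inside, 10 mm deep, round the barrel; on its flat top (13 mm above the origin) a ribbed grip stud 34 mm in diameter and 20 mm high. Origin: centre of the skirt's lower edge, z up the stud; on the lamp it is 10 mm below the rim.
- cap4: black push-on dust cap of lamp 4 (dock y = -135 mm), if that lamp wears one (else absent); it sits loosely on the nose, 33 mm high, about 50 g. Skirt 60 mm outside and 55 mm inside, 10 mm deep, round the barrel; on its flat top (13 mm above the origin) a ribbed grip stud 34 mm in diameter and 20 mm high. Origin: centre of the skirt's lower edge, z up the stud; on the lamp it is 10 mm below the rim.
- tray: loose white open parts tray, 104 (its x) x 290 (its y) x 18 mm, walls and floor 4 mm, about 0.5 kg; four caps fit side by side along its y, 68 mm apart. Origin: centre of its underside, z up.
- spanner: two-pin spanner, 86 mm tall, about 0.12 kg, standing upright in its stand. Two round steel pins 5 mm thick with domed ends, 12 mm long, at x = +16 and -16 mm, point down from a steel bar 46 (x) x 22 (y) x 10 mm; above the bar stands a square aluminium handle 20 x 20 mm, its faces square to x and y, from 22 to 86 mm above the origin. Origin: midway between the two pin tips, z up the handle.
- stand: black spanner stand fixed to the bench, base 84 x 56 mm, 24 mm high. Origin: centre of its underside, z up. A slot 12 mm wide along its x takes the two pins; the spanner's bar lies along x on the rails beside the slot, inside a lip that is 6 mm high with 2 to 2.5 mm of play all round. With the spanner home its pin tips are 6 mm above the stand's origin.
- spray: bystander, not part of the job: upright white spray bottle, 36 mm in diameter, 105 mm high. Origin: centre of its underside, z up.
- powder: bystander, not part of the job: clear jar with black lid, 60 mm in diameter, 55 mm high. Origin: centre of its underside, z up.
- blower: bystander, not part of the job: black rubber blower bulb, 56 mm in diameter, 85 mm high, nozzle up. Origin: centre of its underside, z up.
- scale_rule: bystander, not part of the job: flat white L-shaped photo scale, legs 50 mm, 6 mm thick. Origin: centre of its underside, z up.
- swab_cup: bystander, not part of the job: empty steel cup, 60 mm in diameter, 75 mm high. Origin: centre of its underside, z up.
- loupe: bystander, not part of the job: black loupe standing on its foot, 44 mm in diameter, 36 mm high. Origin: centre of its underside, z up.
- brush: bystander, not part of the job: brush with wooden handle lying flat, 160 mm long. Origin: centre of its underside, z up.
There are look-alikes about, which are no part of the job. Of the things shaped like the spanner, the steel one is meant. What is shaped like the cap1 but blue is not meant.

How it is judged (in metres and radians):
At the end, for the whole second after the job is handed in: Every ring is within 0.1 rad of its stop (1.2 rad); every cap that was on a lamp lies in the flat tray, either way up, its centre within the walls; the spanner stands at rest upright in its stand, down on the rails (pin tips within 3 mm in height, 6 mm sideways) (value of joint each of ring1, ring2, ring3, ring4 above 1.1 rad and x of cap1 in the frame of tray between -0.048 and 0.048 m and y of cap1 in the frame of tray between -0.141 and 0.141 m and z of each of cap1, cap2, cap3, cap4 in the frame of tray below 0.045 m and x of cap2 in the frame of tray between -0.048 and 0.048 m and y of cap2 in the frame of tray between -0.141 and 0.141 m and x of cap3 in the frame of tray between -0.048 and 0.048 m and y of cap3 in the frame of tray between -0.141 and 0.141 m and x of cap4 in the frame of tray between -0.048 and 0.048 m and y of cap4 in the frame of tray between -0.141 and 0.141 m and angle between each of tray, spanner's own z axis and vertical below 0.1 rad and horizontal distance between spanner and stand below 0.006 m and z of spanner in the frame of stand between 0.003 and 0.009 m and linear speed of spanner below 0.03 m/s); the robot touches nothing.
It fails at once if a ring or a lamp's glass is touched by the fingers instead of the spanner (contact force between the fingers and ring1 above 2 N or contact force between the fingers and ring2 above 2 N or contact force between the fingers and ring3 above 2 N or contact force between the fingers and ring4 above 2 N).
It fails at once if a bystander on the bench is pushed more than 5 cm (distance of any of spray, powder, blower, scale_rule, swab_cup, loupe, brush from where it was at the start of the episode above 0.05 m).
It fails at once if a bystander is knocked over (angle between any of spray, powder, blower, scale_rule, swab_cup, loupe, brush's own z axis and vertical above 0.6 rad).
Of cap1, cap2, cap3, cap4 only 2 to 4 are there at a start; the rules pass over those that are not, and their reading is None.
At some moment in a run one of tray may be knocked a few centimetres aside while the robot is not near it.
Once in a run the grip may slacken for a moment while it holds something.
It also fails if it takes over 210 s, if anything falls off the work surface, if the arm or the gripper's body presses on something with over 40 N, if the wrist force passes 120 N, or if a joint passes its speed limit or range.

### The arm

A 6-joint arm with a two-finger parallel gripper is mounted at the origin on the work surface. World frame = base frame: x ahead of the robot, y to its left, z up, the work surface at z = 0. Lengths are in mm, angles in rad, forces in N, time in s.
With the tool pointing down it reaches from about 350 to 875 mm from the base axis. Payload 4.2 kg.
Tool frame: the origin (TCP) lies midway between the tips of the shut fingers; the grasp point (between the pads) lies 19 mm behind it; z points along the fingers, y is the direction in which the jaws open and shut (so a half turn about z gives the same grasp; the last joint's range is limited). The gripper opens to 85 mm and grips with 20 to 120 N. Pads are 22 mm wide; open, the fingers measure 114 mm over their backs; the gripper's body (76 mm by 85 mm) begins 54 mm behind the grasp point. The pads swing forward as they close: fully open they stand 13 mm farther back than shut.
Start: joints at [1.405, 0.385, 0.008, 0, -1.194, -0.259], TCP at [257.553, 569.443, 231.312] pointing down, gripper open.
Joint ranges: [-3.14, 3.14], [-1.21, 2.06], [-1.07, 1.41], [-3.16, 2.05], [-2.99, -0.16], [-3.1, 3.1]. Speed limits (rad/s): [2.79, 2.79, 3.14, 3.14, 3.14, 3.14].

### API

Orientations are given as a unit quaternion [x, y, z, w].
In Python, from bench import read_state, get_image, job_done, search_frame, regions_of gives the robot as it stands.
- The arm moves only by the tool servo_tool, never from a script. Its arguments are lists of equal length, an entry for each row: "turn": the turn, a rotation vector about the world's x, y, z in rad, a list of three; "dp": the shift along the world's x, y, z in m, a list of three; "fingers": the finger opening in m, from 0 to 0.0854. In form: {"turn": [[rx, ry, rz], ...], "dp": [[tx, ty, tz], ...], "fingers": [fingers, ...]}. A call has exactly 5 rows; each row shifts and turns the pose as measured when the row begins; what a row does not reach is not made up. A row lasts 1/8 s, in which the tool goes at most 62.5 mm and 10.7 degrees, less where a joint would pass 70% of its speed; a pose out of reach is approached as far as the arm can. A call is refused whole if a number of a shift passes 0.0625 or a number of a turn 0.188, either way. A call with a gripper value outside its range is refused whole. The fingers move at their own pace and stop on an object; the grip force is fixed at half the most. Time passes only in rows, so rows that do not move let the fingers close, or fill a call up. It gives the time, the measured TCP pose, the force and the opening at its end, in the units of the state.
- read_state(): the state, without advancing time (a new reading comes with each control period).
- get_image(name): name is "side" or "top" or "wrist"; returns a dict with "img" (420x560x3 uint8, red, green, blue), "vfov" (degrees; the focal length in pixels is half the picture's height over the tangent of half this angle, whatever the lens; pixels are square), "cx", "cy" (the principal point, pixels), "k1" (the pictures are not rectified: a ray, as slopes to the right and down, at radius r is drawn at 1 + k1 r^2 times it, then the intrinsics apply), "world_from_camera" (4x4, takes a point from camera to world coordinates); the wrist camera has in their place "mount" (4x4, takes a point from camera to tool coordinates, whose origin is the TCP and whose axes are the flange's). Camera axes: x right, y down, z forward; pixel columns grow to the right and rows downward; lengths in mm; the calibration is good to about 2 mm. A picture is of the moment at which its call begins: read the wrist's pose just before it. There is no depth.
- job_done(): hands the job in, once; it reports no verdict.
Trained networks look in the newest picture that a camera, given by its name, has taken for a name from the list of things; names that differ only in an ending like _2 or _b are one class to them, and where a whole thing is asked for, a point or a joint stands for the part that bears it (a point fixed in the world has none). Each returns a list of dicts, best first, with "score" (0 to 1); they miss things now and then, are a little off and sometimes report something else, mostly with a low value. They report only what shows in the picture. A call takes as long as a camera call. They do not tell look-alikes from the thing itself.
- search_frame(query, camera): "box" ([left, top, width, height] in pixels, round what is visible of it).
- regions_of(query, camera): "region" (420x560 bool, what is visible of it) and "box" ([left, top, width, height] in pixels, round what is visible of it).
The state is a dict: "clock": time; "joints": joint angles; "joint_vel": joint speeds; "joint_efforts": joint torques, N m; "position": TCP position; "ee_rot": TCP orientation; "contact_force": force on the tool from outside, world axes, zero at the start; "wrist_torque": the same for the moment, N m; "gripper_width": finger opening in mm.
Only numpy, scipy, OpenCV 4.12 (cv2) and the standard library are available. Lean on these libraries where they do the work, as an engineer would, in place of code of your own. Each camera call takes 0.05 s, during which the arm holds its last target. There are 200 camera calls.

## Working session

There is one attempt and no reset: what is moved stays moved. The work goes in short steps, Python scripts to look and compute and a tool call to move; the robot and the scene stay as the last step left them, time stands still between calls to the robot, and variables do not carry over. Pictures are saved under pics/ and viewed, about 12 in all and at most 16, crops included, and the job is handed in when it is done.

Besides the shell and the picture viewer there is one more tool, called after "Call:" as name(argument=value, ...) on one line, values as JSON. servo_tool: Moves the arm, as the interface text tells. Its arguments: {"type":"object","properties":{"turn":{"type":"array","items":{"type":"array","items":{"type":"number"}}},"dp":{"type":"array","items":{"type":"array","items":{"type":"number"}}},"fingers":{"type":"array","items":{"type":"number"}}},"required":["turn","dp","fingers"]}

```bash
mkdir -p pics; ls
cat > h.py <<'E'
import numpy as np, cv2
from bench import *
from scipy.spatial.transform import Rotation as R
def K(d):
    f=d["img"].shape[0]/2/np.tan(np.radians(d["vfov"])/2)
    return f
def cam(name):
    s=read_state(); d=get_image(name)
    if "world_from_camera" in d: T=np.array(d["world_from_camera"])
    else:
        W=np.eye(4); W[:3,:3]=R.from_quat(s["ee_rot"]).as_matrix(); W[:3,3]=s["position"]
        T=W@np.array(d["mount"])
    d["T"]=T; d["f"]=K(d); return d
def ray(d,u,v):
    x=(u-d["cx"])/d["f"]; y=(v-d["cy"])/d["f"]; rd=np.hypot(x,y); r=rd
    for _ in range(20): r=rd/(1+d["k1"]*r*r)
    s=r/rd if rd>1e-9 else 1
    v=d["T"][:3,:3]@np.array([x*s,y*s,1]); return d["T"][:3,3],v
def onz(d,u,v,z):
    o,r=ray(d,u,v); return o+r*(z-o[2])/r[2]
def proj(d,P):
    p=np.linalg.inv(d["T"])@np.append(P,1); x,y=p[0]/p[2],p[1]/p[2]; k=1+d["k1"]*(x*x+y*y)
    return np.array([d["cx"]+d["f"]*x*k,d["cy"]+d["f"]*y*k])
def save(d,n,box=None,s=1):
    im=d["img"][:,:,::-1]
    if box: l,t,w,h=box; im=im[t:t+h,l:l+w]
    cv2.imwrite(f"pics/{n}.png",cv2.resize(im,None,fx=s,fy=s,interpolation=cv2.INTER_CUBIC))
E
python3 - <<'E'
from h import *
for n in ("top","side"):
    d=cam(n); save(d,n+"0",None,1.4); print(n,d["T"].round(3).tolist(),d["f"],d["k1"],d["cx"],d["cy"])
    for q in ("dock","cap1","tray","spanner","stand","spray","powder","blower","scale_rule","swab_cup","loupe","brush","ring1_face"):
        print(q,[(np.round(r["box"]).tolist(),round(r["score"],2)) for r in search_frame(q,n)])
print(read_state())
E
```

```text
pics
top [[0.013, -0.996, 0.088, 476.498], [-1.0, -0.012, 0.014, 23.036], [-0.013, -0.088, -0.996, 1272.712], [0.0, 0.0, 0.0, 1.0]] 522.3435303635853 -0.18780356428827372 281.6278139747336 215.40124715057598
dock [([229.0, 121.0, 155.0, 96.0], 0.59), ([190.0, 270.0, 19.0, 18.0], 0.46)]
cap1 [([354.0, 169.0, 26.0, 32.0], 0.87), ([314.0, 174.0, 26.0, 25.0], 0.64), ([191.0, 180.0, 25.0, 23.0], 0.64), ([235.0, 173.0, 27.0, 28.0], 0.6)]
tray [([329.0, 251.0, 125.0, 58.0], 0.59)]
spanner [([191.0, 268.0, 21.0, 21.0], 0.73), ([234.0, 265.0, 18.0, 13.0], 0.64), ([316.0, 171.0, 24.0, 29.0], 0.56)]
stand [([188.0, 259.0, 34.0, 39.0], 0.84), ([280.0, 176.0, 19.0, 25.0], 0.25)]
spray [([255.0, 127.0, 14.0, 19.0], 0.53), ([189.0, 259.0, 31.0, 40.0], 0.45)]
powder [([337.0, 126.0, 26.0, 27.0], 0.72), ([280.0, 179.0, 18.0, 18.0], 0.66)]
blower [([136.0, 185.0, 18.0, 19.0], 0.87)]
scale_rule [([281.0, 276.0, 19.0, 29.0], 0.6)]
swab_cup [([446.0, 214.0, 30.0, 19.0], 0.83)]
loupe [([112.0, 228.0, 20.0, 20.0], 0.66)]
brush [([417.0, 137.0, 32.0, 64.0], 0.62)]
ring1_face [([114.0, 229.0, 17.0, 20.0], 0.
[... 999 characters left out ...]
 []
{'clock': 1.4, 'joints': array([ 1.40457114e+00,  3.84704894e-01,  7.87878319e-03, -5.89737128e-06,
       -1.19402372e+00, -2.58646128e-01]), 'joint_vel': array([ 0.00073882,  0.00036122,  0.0008508 , -0.00122843, -0.00035133,
       -0.00041286]), 'joint_efforts': array([-5.05207959e-05, -3.92083740e+01,  1.88615137e+01,  4.19059709e+00,
       -4.64575496e-04,  4.52261759e-06]), 'position': array([257.56515487, 569.41964962, 231.29992206]), 'ee_rot': array([ 9.77520048e-01, -2.10842489e-01, -1.50312083e-06,  2.68500191e-05]), 'contact_force': array([0.30292843, 0.22025186, 0.68015771]), 'wrist_torque': array([ 0.02024782, -0.020077  ,  0.00692603]), 'gripper_width': 85.21077089336765}
```

View pics/top0.png

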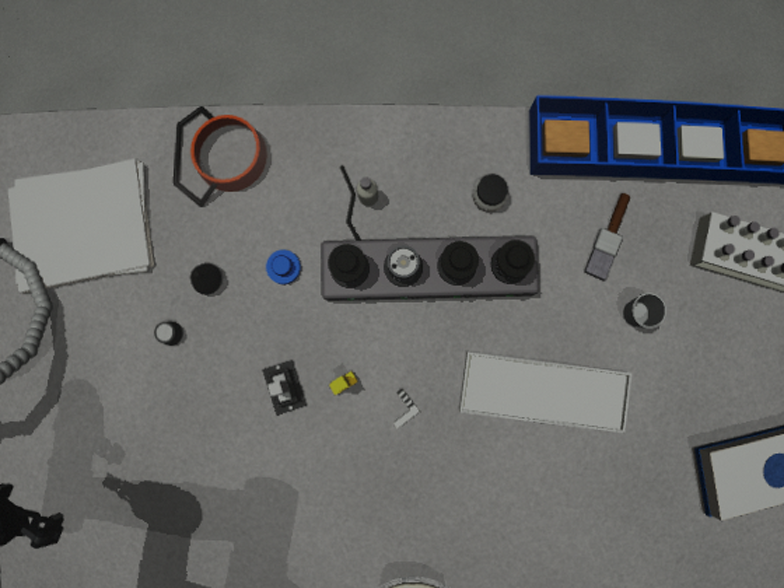

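View pics/side0.png

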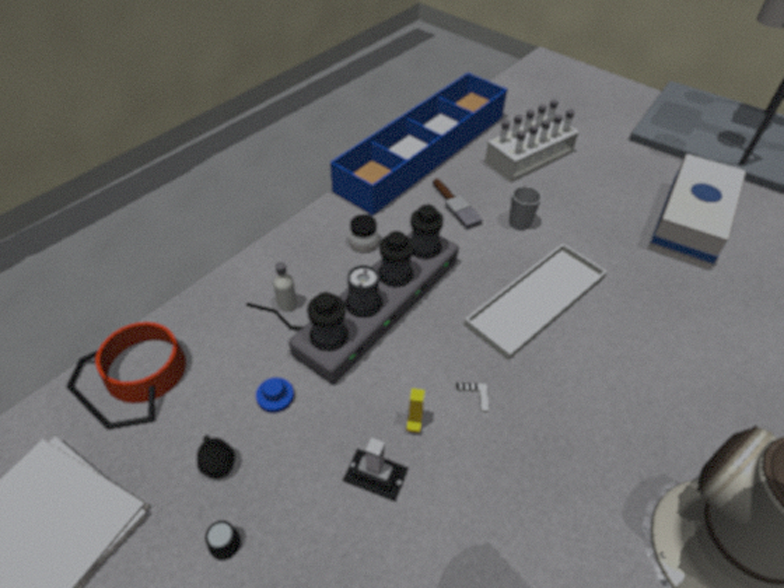

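Run:
```python
from h import *
d=cam("top"); w=cam("wrist")
print(w["f"],w["k1"],w["cx"],w["cy"],np.array(w["mount"]).round(3).tolist()); save(w,"w0")
for n,u,v,z in [("c1",345,263,143),("c2",404,260,116),("c3",459,258,143),("c4",514,257,143),("stand",285,390,24),("span",280,386,92),("spray",366,185,105),("powder",491,190,55),("yellow",348,378,60),("swab",648,303,75),("blower",206,278,40),("loupe",168,331,36),("scale",404,410,5),("blue",283,264,30),("brush",607,240,10)]:
    print(n,onz(d,u/1.4,v/1.4,z).round(0))
for r in regions_of("tray","top")[:1]:
    c=max(cv2.findContours(r["region"].astype(np.uint8),0,1)[0],key=cv2.contourArea)
    b=cv2.boxPoints(cv2.minAreaRect(c)); q=np.array([onz(d,*p,18)[:2] for p in b]); print(r["score"],q.round(0).tolist(),q.mean(0).round(0))
```

```text
314.6962358164399 -0.0554458793686486 278.7675420165793 205.9942642052049 [[0.001, -0.965, -0.263, 66.644], [1.0, 0.001, 0.0, -0.061], [-0.0, -0.263, 0.965, -143.448], [0.0, 0.0, 0.0, 1.0]]
c1 [636. 117. 143.]
c2 [646.  25. 116.]
c3 [646. -61. 143.]
c4 [ 649. -148.  143.]
stand [433. 225.  24.]
span [441. 223.  92.]
spray [770.  88. 105.]
powder [ 777. -122.   55.]
yellow [456. 115.  60.]
swab [ 585. -386.   75.]
blower [622. 366.  40.]
loupe [530. 431.  36.]
scale [401.  21.   5.]
blue [649. 233.  30.]
brush [ 702. -335.   10.]
0.65 [[399.0, -70.0], [504.0, -82.0], [470.0, -374.0], [364.0, -361.0]] [ 434. -222.]
```

Call:
servo_tool(turn=[[0,0,-0.095],[0,0,-0.095],[0,0,-0.095],[0,0,-0.095],[0,0,-0.095]], dp=[[0.032,-0.051,0.01],[0.032,-0.051,0.01],[0.032,-0.051,0.01],[0.032,-0.051,0.01],[0.032,-0.051,0.01]], fingers=[0.085,0.085,0.085,0.085,0.085])

```text
clock: 2.17
position: [418.7, 310.4, 281.0]
ee_rot: [0.899, -0.438, 0.0, 0.001]
contact_force: [0.7, 0.5, 0.5]
gripper_width: 84.5
```

Call:
servo_tool(turn=[[0,0,-0.095],[0,0,-0.095],[0,0,-0.095],[0,0,-0.095],[0,0,-0.095]], dp=[[0.032,-0.051,0.01],[0.032,-0.051,0.01],[0.032,-0.051,0.01],[0.032,-0.051,0.01],[0.032,-0.051,0.01]], fingers=[0.085,0.085,0.085,0.085,0.085])

```text
clock: 2.8
position: [581.2, 48.6, 334.2]
ee_rot: [0.766, -0.643, 0.001, -0.001]
contact_force: [0.5, 0.9, 0.9]
gripper_width: 85.0
```

Call:
servo_tool(turn=[[0,0,-0.06],[0,0,-0.06],[0,0,0],[0,0,0],[0,0,0]], dp=[[0.03,-0.045,0.01],[0.03,-0.045,0.01],[0,0,0],[0,0,0],[0,0,0]], fingers=[0.085,0.085,0.085,0.085,0.085])

```text
clock: 3.42
position: [643.7, -47.8, 354.1]
ee_rot: [0.723, -0.691, 0.001, -0.001]
contact_force: [0.2, 0.3, -0.9]
gripper_width: 85.0
```

Run:
```python
from h import *
d=cam("wrist"); save(d,"w1",None,1.4); print(read_state()["position"])
for r in regions_of("cap1","wrist"):
    m=cv2.moments(r["region"].astype(np.uint8)); u,v=m["m10"]/m["m00"],m["m01"]/m["m00"]
    print(round(r["score"],2),np.round(r["box"]),(round(u),round(v)),onz(d,u,v,128).round(0))
```

```text
[643.61937254 -47.61706632 354.25354026]
0.87 [256. 311.  34.  27.] (269, 325) [649. 155. 128.]
0.85 [255.  56.  52.  53.] (279, 83) [ 649. -155.  128.]
0.82 [253. 135.  51.  50.] (278, 163) [647. -66. 128.]
0.81 [254. 272.  50.  49.] (277, 295) [639. 108. 128.]
```

View pics/w1.png

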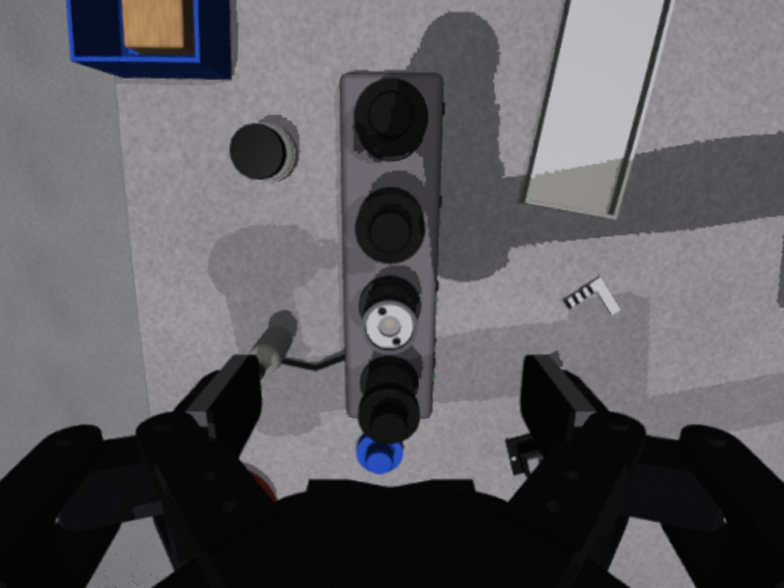

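Run:
```python
from h import *
d=cam("wrist")
for n,u,v,z in [("A",391,119,123),("As",391,114,143),("B",389,226,123),("Bs",390,230,143),("ring",389,326,116),("C",389,410,123)]:
    print(n,onz(d,u/1.4,v/1.4,z).round(1))
```

```text
A [ 649.  -153.2  123. ]
As [ 649.  -154.7  143. ]
B [646.7 -66.9 123. ]
Bs [645.7 -66.2 143. ]
ring [642.5  25.7 116. ]
C [638.7 108.5 123. ]
```

Call:
servo_tool(turn=[[0,0,0],[0,0,0],[0,0,0],[0,0,0],[0,0,0]], dp=[[0.002,-0.019,-0.04],[0,0,-0.05],[0,0,-0.05],[0,0,-0.05],[0,0,0]], fingers=[0.085,0.085,0.085,0.085,0.085])

```text
clock: 4.2
position: [644.5, -63.1, 163.4]
ee_rot: [0.725, -0.688, 0.004, -0.004]
contact_force: [-0.1, -0.1, 1.0]
gripper_width: 85.0
```

Run:
```python
from h import *
d=cam("wrist"); save(d,"w2",None,1.2); s=read_state(); print(s["position"],s["joints"].round(2))
for z,x,y in [(123,645.8,-66.5),(143,645.8,-66.5)]: print(proj(d,[x,y,z])*1.2)
```

```text
[646.88216534 -63.18584284 166.84141827] [ 0.15  0.47 -0.03  0.   -1.06 -0.1 ]
[333.65974514 271.53437397]
[333.08752162 285.54763723]
```

View pics/w2.png

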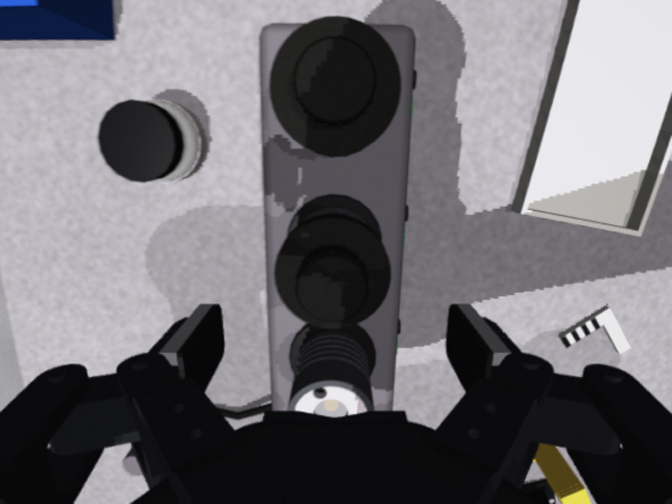

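Call:
servo_tool(turn=[[0,0,0],[0,0,0],[0,0,0],[0,0,0],[0,0,0]], dp=[[-0.001,-0.003,-0.02],[0,0,-0.012],[0,0,-0.008],[0,0,-0.005],[0,0,0]], fingers=[0.085,0.085,0.085,0.085,0.06])

```text
clock: 4.88
position: [652.9, -65.0, 132.4]
ee_rot: [0.727, -0.687, 0.014, -0.013]
contact_force: [-0.1, 0.1, 1.0]
gripper_width: 69.3
```

Call:
servo_tool(turn=[[0,0,0],[0,0,0],[0,0,0],[0,0,0],[0,0,0]], dp=[[0,0,0],[0,0,0],[0,0,0],[0,0,0],[0,0,0]], fingers=[0.02,0.02,0.02,0.02,0.02])

```text
clock: 5.5
position: [647.2, -65.9, 133.4]
ee_rot: [0.727, -0.687, 0.01, -0.008]
contact_force: [-0.2, -0.7, -0.3]
gripper_width: 31.4
```

Call:
servo_tool(turn=[[0,0.026,0],[0,0,0],[0,0,0],[0,0,0],[0,0,0]], dp=[[0,0,0],[0,0,0],[-0.001,0,-0.005],[0,0,-0.005],[0,0,-0.004]], fingers=[0.05,0.05,0.05,0.05,0.05])

```text
clock: 6.12
position: [647.2, -65.9, 120.0]
ee_rot: [0.727, -0.687, 0.001, 0.001]
contact_force: [-5.8, 2.9, 16.2]
gripper_width: 49.7
```

Call:
servo_tool(turn=[[0,0,0],[0,0,0],[0,0,0],[0,0,0],[0,0,0]], dp=[[0,0,0],[0,0,0],[0,0,0],[0,0,0],[0,0,0]], fingers=[0.02,0.02,0.02,0.02,0.02])

```text
clock: 6.75
position: [647.1, -66.2, 122.7]
ee_rot: [0.727, -0.686, 0.001, 0.002]
contact_force: [-0.3, 0.4, 2.3]
gripper_width: 32.4
```

Call:
servo_tool(turn=[[0,0,0],[0,0,0],[0,0,0],[0,0,0],[0,0,0]], dp=[[0,0,0.025],[0,0,0.035],[-0.015,-0.015,0.01],[-0.034,-0.034,0],[-0.04,-0.04,0]], fingers=[0.02,0.02,0.02,0.02,0.02])

```text
clock: 7.38
position: [554.2, -155.9, 188.0]
ee_rot: [0.728, -0.685, -0.002, 0.004]
contact_force: [0.6, -0.2, -0.9]
gripper_width: 32.1
```

Call:
servo_tool(turn=[[0,0,0],[0,0,0],[0,0,0],[0,0,0],[0,0,0]], dp=[[-0.04,-0.04,0],[-0.035,-0.04,0],[-0.025,-0.025,0],[-0.015,-0.015,0],[-0.005,-0.005,0]], fingers=[0.02,0.02,0.02,0.02,0.02])

```text
clock: 8.0
position: [417.9, -286.4, 181.8]
ee_rot: [0.725, -0.688, -0.008, 0.006]
contact_force: [-0.6, -0.3, -0.1]
gripper_width: 32.3
```

```bash
cat >> h.py <<'E'
def tilt():
    s=read_state(); q=R.from_quat(s["ee_rot"]); M=q.as_matrix(); z=M[:,2]; yaw=np.arctan2(M[1,0],M[0,0])
    c=np.cross(z,[0,0,-1.]); print("pos",s["position"].round(1),"yaw",round(yaw,3),"fix turn",c.round(3),"F",s["contact_force"].round(1),"g",round(s["gripper_width"],1),"t",round(s["clock"],1),"j6",s["joints"][5].round(2))
def tray(d=None,name="top"):
    d=d or cam(name); rs=[r for r in regions_of("tray",name)]
    for r in rs[:1]:
        c=max(cv2.findContours(r["region"].astype(np.uint8),0,1)[0],key=cv2.contourArea)
        b=cv2.boxPoints(cv2.minAreaRect(cv2.convexHull(c))); q=np.array([onz(d,*p,18)[:2] for p in b])
        m=q.mean(0); e=[(q[1]-q[0]+q[2]-q[3])/2,(q[2]-q[1]+q[3]-q[0])/2]; e=max(e,key=np.linalg.norm); e=e*np.sign(e[1]); L=np.linalg.norm(e); e/=L
        print("tray",round(r["score"],2),m.round(0),"L",L.round(0),"yaxis",e.round(3),"slots",[(k,(m+k*68*e).round(0).tolist()) for k in (-1.5,-1,-.5,0,.5,1,1.5)])
E
python3 - <<'E'
from h import *
tilt(); tray()
tray(cam("side"),"side")
E
```

```text
pos [ 417.9 -286.4  181.8] yaw -1.518 fix turn [-0.002 -0.019 -0.   ] F [-0.6 -0.3 -0.1] g 32.3 t 8.0 j6 0.33
tray 0.86 [ 397. -122.] L 97.0 yaxis [-0.987  0.161] slots [(-1.5, [498.0, -138.0]), (-1, [465.0, -133.0]), (-0.5, [431.0, -127.0]), (0, [397.0, -122.0]), (0.5, [364.0, -116.0]), (1, [330.0, -111.0]), (1.5, [297.0, -105.0])]
tray 0.8 [ 389. -244.] L 324.0 yaxis [0.1   0.995] slots [(-1.5, [379.0, -346.0]), (-1, [382.0, -312.0]), (-0.5, [386.0, -278.0]), (0, [389.0, -244.0]), (0.5, [392.0, -210.0]), (1, [396.0, -177.0]), (1.5, [399.0, -143.0])]
```

Run:
```python
from h import *
ims=[cv2.resize(cam(n)["img"],None,fx=.7,fy=.7) for n in ("wrist","top")]
cv2.imwrite("pics/a1.png",np.hstack(ims)[:,:,::-1])
```

```text
(no output)
```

View pics/a1.png

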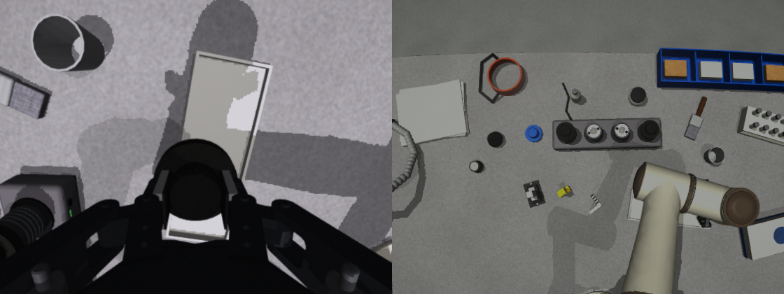

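Run:
```python
from h import *
d=cam("wrist")
for u,v in [(195,52),(271,65)]: print(onz(d,u/.7,v/.7,18).round(0))
```

```text
[ 425. -393.   18.]
[ 322. -383.   18.]
```

Call:
servo_tool(turn=[[-0.002,-0.019,0],[0,0,0],[0,0,0],[0,0,0],[0,0,0]], dp=[[-0.037,-0.025,-0.01],[0,0,-0.03],[0,0,-0.04],[0,0,-0.035],[0,0,-0.02]], fingers=[0.02,0.02,0.02,0.02,0.02])

```text
clock: 8.98
position: [388.6, -310.0, 46.6]
ee_rot: [0.729, -0.684, 0.006, -0.002]
contact_force: [-1.1, 0.7, -0.4]
gripper_width: 31.8
```

Call:
servo_tool(turn=[[0,0.01,0],[0,0,0],[0,0,0],[0,0,0],[0,0,0]], dp=[[-0.007,0,-0.008],[0,0,-0.008],[0,0,-0.006],[0,0,-0.004],[0,0,0]], fingers=[0.02,0.02,0.02,0.02,0.02])

```text
clock: 9.6
position: [383.1, -309.6, 19.7]
ee_rot: [0.73, -0.683, 0.003, 0.002]
contact_force: [0.3, -0.5, -1.0]
gripper_width: 32.2
```

Call:
servo_tool(turn=[[0,0,0],[0,0,0],[0,0,0],[0,0,0],[0,0,0]], dp=[[0,0,-0.001],[0,0,0],[0,0,0],[0,0,0],[0,0,0]], fingers=[0.02,0.055,0.055,0.055,0.055])

```text
clock: 10.22
position: [384.0, -310.1, 19.9]
ee_rot: [0.73, -0.683, 0.004, 0.001]
contact_force: [0.1, -0.6, 0.4]
gripper_width: 55.1
```

Call:
servo_tool(turn=[[0,0,0],[0,0,0],[0,0,0],[0,0,0],[0,0,0]], dp=[[0,0,0.05],[0,0,0.06],[0.01,0.005,0.05],[0.035,0.02,0.01],[0.045,0.026,0]], fingers=[0.055,0.07,0.07,0.07,0.07])

```text
clock: 10.85
position: [472.2, -258.6, 196.0]
ee_rot: [0.728, -0.685, 0.003, 0.001]
contact_force: [0.5, -0.8, -0.4]
gripper_width: 69.9
```

Call:
servo_tool(turn=[[0,0,0],[0,0,0],[0,0,0],[0,0,0],[0,0,0]], dp=[[0.05,0.029,0],[0.045,0.026,0],[0.04,0.024,0],[0.025,0.015,0],[0.01,0.006,0]], fingers=[0.07,0.07,0.07,0.07,0.07])

```text
clock: 11.48
position: [648.3, -153.1, 195.6]
ee_rot: [0.729, -0.684, 0.003, 0.001]
contact_force: [0.3, 0.2, 0.1]
gripper_width: 69.9
```

Run:
```python
from h import *
tilt(); tray()
```

```text
pos [ 648.3 -153.1  195.6] yaw -1.507 fix turn [0.006 0.004 0.   ] F [0.3 0.2 0.1] g 69.9 t 11.5 j6 0.05
tray 0.87 [ 389. -244.] L 297.0 yaxis [0.124 0.992] slots [(-1.5, [376.0, -345.0]), (-1, [380.0, -311.0]), (-0.5, [384.0, -277.0]), (0, [389.0, -244.0]), (0.5, [393.0, -210.0]), (1, [397.0, -176.0]), (1.5, [401.0, -142.0])]
```

Call:
servo_tool(turn=[[0.006,0.004,0],[0,0,0],[0,0,0],[0,0,0],[0,0,0]], dp=[[0.001,-0.003,-0.02],[0,0,-0.022],[0,0,-0.016],[0,0,-0.01],[0,0,-0.003]], fingers=[0.07,0.07,0.07,0.07,0.07])

```text
clock: 12.2
position: [643.9, -160.3, 120.0]
ee_rot: [0.727, -0.686, -0.002, 0.001]
contact_force: [-0.0, 0.2, 0.0]
gripper_width: 69.8
```

Call:
servo_tool(turn=[[0,0,0],[0,0,0],[0,0,0],[0,0,0],[0,0,0]], dp=[[0.004,0.004,0.003],[0,0,0],[0,0,0],[0,0,0],[0,0,0]], fingers=[0.07,0.06,0.02,0.02,0.02])

```text
clock: 12.82
position: [649.6, -155.9, 125.8]
ee_rot: [0.727, -0.686, -0.0, -0.001]
contact_force: [0.4, -0.3, -0.7]
gripper_width: 31.6
```

Call:
servo_tool(turn=[[0,0,0],[0,0,0],[0,0,0],[0,0,0],[0,0,0]], dp=[[0,0,0],[0,0,0],[0,0,0.02],[0,0,0.03],[0,0,0.02]], fingers=[0.02,0.02,0.02,0.02,0.02])

```text
clock: 13.45
position: [647.8, -155.9, 194.0]
ee_rot: [0.727, -0.686, -0.003, 0.001]
contact_force: [0.7, 0.3, -0.5]
gripper_width: 31.7
```

Call:
servo_tool(turn=[[0,0,0],[0,0,0],[0,0,0],[0,0,0],[0,0,0]], dp=[[-0.03,-0.01,0],[-0.045,-0.015,0],[-0.05,-0.018,0],[-0.05,-0.018,0],[-0.045,-0.015,0]], fingers=[0.02,0.02,0.02,0.02,0.02])

```text
clock: 14.08
position: [424.9, -232.6, 194.8]
ee_rot: [0.728, -0.685, -0.001, 0.0]
contact_force: [1.3, 0.0, -0.4]
gripper_width: 31.9
```

Call:
servo_tool(turn=[[0,0,0],[0,0,0],[0,0,0],[0,0,0],[0,0,0]], dp=[[-0.025,-0.008,-0.03],[-0.008,-0.003,-0.035],[0,0,-0.035],[0,0,-0.03],[0,0,-0.015]], fingers=[0.02,0.02,0.02,0.02,0.02])

```text
clock: 14.7
position: [388.3, -245.4, 49.5]
ee_rot: [0.727, -0.686, 0.003, -0.002]
contact_force: [0.1, -0.2, -0.5]
gripper_width: 31.6
```

Run:
```python
from h import *
tilt(); tray(cam("side"),"side")
```

```text
pos [ 388.3 -245.4   49.5] yaw -1.513 fix turn [0.001 0.007 0.   ] F [ 0.1 -0.2 -0.5] g 31.6 t 14.7 j6 0.27
tray 0.73 [ 388. -243.] L 331.0 yaxis [0.096 0.995] slots [(-1.5, [379.0, -345.0]), (-1, [382.0, -311.0]), (-0.5, [385.0, -277.0]), (0, [388.0, -243.0]), (0.5, [392.0, -209.0]), (1, [395.0, -176.0]), (1.5, [398.0, -142.0])]
```

Call:
servo_tool(turn=[[0,0.007,0],[0,0,0],[0,0,0],[0,0,0],[0,0,0]], dp=[[0,0,-0.01],[0,0,-0.01],[0,0,-0.006],[0,0,-0.002],[0,0,0]], fingers=[0.02,0.02,0.02,0.02,0.02])

```text
clock: 15.42
position: [389.8, -245.7, 21.5]
ee_rot: [0.727, -0.686, 0.002, -0.0]
contact_force: [-0.3, 1.4, -0.3]
gripper_width: 31.5
```

Call:
servo_tool(turn=[[0,0,0],[0,0,0],[0,0,0],[0,0,0],[0,0,0]], dp=[[0,0,0],[0,0,0],[0,0,0],[0,0,0.02],[0,0,0.05]], fingers=[0.055,0.055,0.055,0.055,0.055])

```text
clock: 16.05
position: [387.7, -245.2, 90.6]
ee_rot: [0.727, -0.686, -0.002, 0.002]
contact_force: [0.9, -0.6, 0.3]
gripper_width: 54.7
```

Call:
servo_tool(turn=[[0,0,0],[0,0,0],[0,0,0],[0,0,0],[0,0,0]], dp=[[0,0,0.055],[0.02,0.03,0.05],[0.03,0.043,0.01],[0.035,0.05,0],[0.035,0.05,0]], fingers=[0.055,0.07,0.07,0.07,0.07])

```text
clock: 16.68
position: [510.0, -70.0, 215.8]
ee_rot: [0.725, -0.689, 0.003, -0.003]
contact_force: [0.4, -1.4, -0.3]
gripper_width: 70.3
```

Call:
servo_tool(turn=[[0,0,0],[0,0,0],[0,0,0],[0,0,0],[0,0,0]], dp=[[0.035,0.05,0],[0.035,0.05,0],[0.03,0.043,0],[0.02,0.03,0],[0.01,0.012,0]], fingers=[0.07,0.07,0.07,0.07,0.07])

```text
clock: 17.3
position: [643.3, 124.0, 215.4]
ee_rot: [0.726, -0.687, 0.003, -0.003]
contact_force: [0.2, -0.3, -0.4]
gripper_width: 70.1
```

Run:
```python
from h import *
tilt(); tray()
d=cam("wrist"); save(d,"w3")
g=d["img"]; 
for r in search_frame("ring1_face","wrist"): print("ring",round(r["score"],2),np.round(r["box"]),onz(d,r["box"][0]+r["box"][2]/2,r["box"][1]+r["box"][3]/2,116).round(1))
for r in search_frame("cap1","wrist"): print("cap",round(r["score"],2),np.round(r["box"]))
print(proj(d,[638.6,113.4,143]),proj(d,[638.6,113.4,123]))
```

```text
pos [643.3 124.  215.4] yaw -1.516 fix turn [0.001 0.009 0.   ] F [ 0.2 -0.3 -0.4] g 70.1 t 17.3 j6 -0.39
tray 0.66 [ 390. -243.] L 292.0 yaxis [0.115 0.993] slots [(-1.5, [379.0, -345.0]), (-1, [383.0, -311.0]), (-0.5, [386.0, -277.0]), (0, [390.0, -243.0]), (0.5, [394.0, -210.0]), (1, [398.0, -176.0]), (1.5, [402.0, -142.0])]
cap 0.94 [247. 159.  80.  76.]
cap 0.81 [249. 248.  50.  46.]
[287.0023348 203.6600593] [286.56073039 197.06062855]
```

View pics/w3.png

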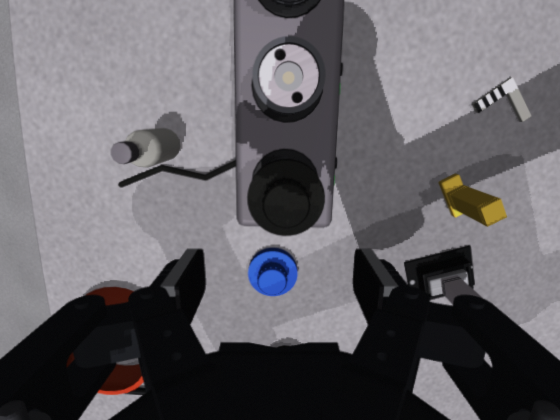

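Call:
servo_tool(turn=[[0,0.009,0],[0,0,0],[0,0,0],[0,0,0],[0,0,0]], dp=[[-0.005,-0.011,-0.025],[0,0,-0.03],[0,0,-0.02],[0,0,-0.008],[0,0,-0.002]], fingers=[0.07,0.07,0.07,0.07,0.07])

```text
clock: 18.18
position: [635.2, 103.7, 133.6]
ee_rot: [0.723, -0.691, 0.001, -0.002]
contact_force: [-0.1, 0.6, -0.1]
gripper_width: 70.0
```

Call:
servo_tool(turn=[[0,0,0],[0,0,0],[0,0,0],[0,0,0],[0,0,0]], dp=[[0.003,0.009,-0.004],[0,0,-0.004],[0,0,-0.002],[0,0,0],[0,0,0]], fingers=[0.07,0.07,0.07,0.06,0.02])

```text
clock: 18.8
position: [639.6, 113.8, 125.5]
ee_rot: [0.723, -0.691, 0.002, -0.004]
contact_force: [0.4, -0.3, 0.2]
gripper_width: 43.3
```

Call:
servo_tool(turn=[[0,0,0],[0,0,0],[0,0,0],[0,0,0],[0,0,0]], dp=[[0,0,0],[0,0,0],[0,0,0],[0,0,0],[0,0,0]], fingers=[0.02,0.02,0.02,0.02,0.02])

```text
clock: 19.42
position: [639.7, 113.8, 126.0]
ee_rot: [0.723, -0.691, 0.003, -0.004]
contact_force: [-0.1, 1.0, 0.8]
gripper_width: 32.0
```

Call:
servo_tool(turn=[[0,0,0],[0,0,0],[0,0,0],[0,0,0],[0,0,0]], dp=[[0,0,0.025],[0,0,0.035],[-0.02,-0.022,0.015],[-0.035,-0.042,0],[-0.04,-0.048,0]], fingers=[0.02,0.02,0.02,0.02,0.02])

```text
clock: 20.05
position: [544.0, 1.7, 200.6]
ee_rot: [0.725, -0.689, 0.002, -0.003]
contact_force: [-0.0, -0.4, -0.7]
gripper_width: 31.4
```

Call:
servo_tool(turn=[[0,0,0],[0,0,0],[0,0,0],[0,0,0],[0,0,0]], dp=[[-0.04,-0.048,0],[-0.04,-0.048,0],[-0.035,-0.042,0],[-0.02,-0.024,0],[-0.007,-0.008,-0.01]], fingers=[0.02,0.02,0.02,0.02,0.02])

```text
clock: 20.68
position: [396.2, -172.5, 191.5]
ee_rot: [0.724, -0.69, 0.004, -0.005]
contact_force: [0.3, 0.1, -0.4]
gripper_width: 31.6
```

Run:
```python
from h import *
tilt(); tray(cam("side"),"side")
```

```text
pos [ 396.2 -172.5  191.5] yaw -1.522 fix turn [-0.001  0.012  0.   ] F [ 0.3  0.1 -0.4] g 31.6 t 20.7 j6 0.08
tray 0.9 [ 385. -242.] L 325.0 yaxis [0.128 0.992] slots [(-1.5, [372.0, -343.0]), (-1, [376.0, -310.0]), (-0.5, [381.0, -276.0]), (0, [385.0, -242.0]), (0.5, [389.0, -208.0]), (1, [394.0, -175.0]), (1.5, [398.0, -141.0])]
```

Call:
servo_tool(turn=[[0,0.012,0],[0,0,0],[0,0,0],[0,0,0],[0,0,0]], dp=[[0,-0.003,-0.03],[0,0,-0.045],[0,0,-0.045],[0,0,-0.025],[0,0,-0.01]], fingers=[0.02,0.02,0.02,0.02,0.02])

```text
clock: 21.4
position: [402.6, -171.6, 31.2]
ee_rot: [0.727, -0.687, 0.001, -0.001]
contact_force: [0.3, -0.5, -1.1]
gripper_width: 31.6
```

Call:
servo_tool(turn=[[0,0,0],[0,0,0],[0,0,0],[0,0,0],[0,0,0]], dp=[[0,0,-0.004],[0,0,-0.002],[0,0,0],[0,0,0],[0,0,0]], fingers=[0.02,0.02,0.02,0.02,0.02])

```text
clock: 22.02
position: [406.0, -171.0, 27.0]
ee_rot: [0.727, -0.686, 0.003, -0.003]
contact_force: [1.0, 0.9, -0.4]
gripper_width: 31.9
```

Call:
servo_tool(turn=[[0,0,0],[0,0,0],[0,0,0],[0,0,0],[0,0,0]], dp=[[-0.007,-0.002,-0.002],[0,0,-0.003],[0,0,0],[0,0,0],[0,0,0]], fingers=[0.02,0.02,0.02,0.055,0.055])

```text
clock: 22.65
position: [398.5, -173.3, 22.1]
ee_rot: [0.727, -0.686, 0.003, -0.003]
contact_force: [-0.6, 0.1, 0.0]
gripper_width: 54.9
```

Call:
servo_tool(turn=[[0,0,0],[0,0,0],[0,0,0],[0,0,0],[0,0,0]], dp=[[0,0,0],[0,0,0.03],[0,0,0.05],[0,0,0.06],[0,0,0.04]], fingers=[0.055,0.055,0.055,0.055,0.055])

```text
clock: 23.28
position: [395.4, -173.1, 204.4]
ee_rot: [0.727, -0.686, -0.0, 0.0]
contact_force: [1.0, 0.5, -0.6]
gripper_width: 55.1
```

Call:
servo_tool(turn=[[0,0,0],[0,0,0],[0,0,0],[0,0,0],[0,0,0]], dp=[[0.004,0.04,0.01],[0.005,0.055,0.01],[0.005,0.055,0.01],[0.005,0.055,0.01],[0.005,0.055,0.01]], fingers=[0.055,0.055,0.055,0.055,0.055])

```text
clock: 23.9
position: [420.1, 91.6, 260.5]
ee_rot: [0.724, -0.689, 0.003, -0.004]
contact_force: [1.2, 0.2, -0.3]
gripper_width: 55.2
```

Call:
servo_tool(turn=[[0,0,0],[0,0,0],[0,0,0],[0,0,0],[0,0,0]], dp=[[0.004,0.05,0],[0.003,0.04,0],[0.002,0.022,0],[0,0.008,0],[0,0,0]], fingers=[0.055,0.055,0.055,0.055,0.055])

```text
clock: 24.52
position: [428.2, 217.9, 261.0]
ee_rot: [0.726, -0.687, 0.003, -0.005]
contact_force: [-0.1, -0.1, -0.2]
gripper_width: 55.3
```

Run:
```python
from h import *
tilt(); tray()
d=cam("wrist"); save(d,"w4",None,1.3)
for q in ("spanner","stand"):
  for r in search_frame(q,"wrist"): print(q,round(r["score"],2),np.round(r["box"]))
```

```text
pos [428.2 217.9 261. ] yaw -1.516 fix turn [-0.002  0.011  0.   ] F [-0.1 -0.1 -0.2] g 55.3 t 24.5 j6 -0.76
tray 0.88 [ 389. -243.] L 291.0 yaxis [0.117 0.993] slots [(-1.5, [377.0, -345.0]), (-1, [381.0, -311.0]), (-0.5, [385.0, -277.0]), (0, [389.0, -243.0]), (0.5, [393.0, -209.0]), (1, [397.0, -176.0]), (1.5, [401.0, -142.0])]
spanner 0.94 [255.  78.  31.  42.]
spanner 0.63 [258. 174.  33.  37.]
stand 0.83 [240. 154.  69.  56.]
```

View pics/w4.png

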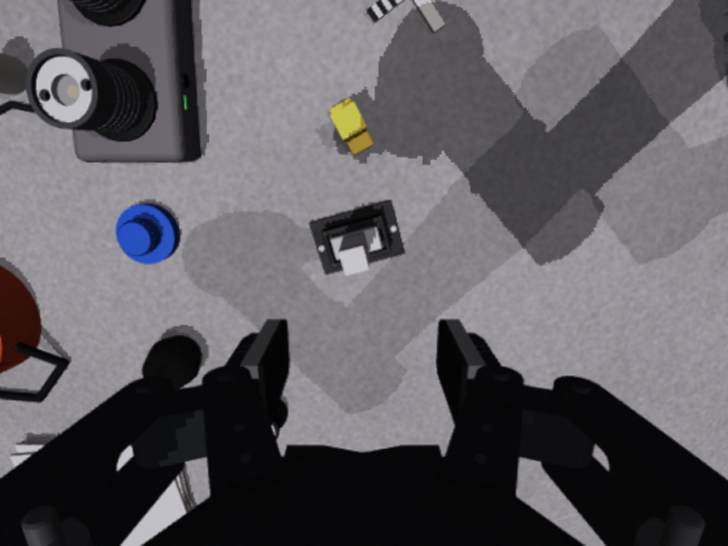

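Run:
```python
from h import *
d=cam("wrist"); save(d,"w4c",(225,130,110,100),6)
a=onz(d,321/1.3,248/1.3,24);b=onz(d,393/1.3,229/1.3,24);h=onz(d,354/1.3,259/1.3,92)
print(a,b,(a+b)/2,h,np.arctan2(*(a-b)[1::-1]))
```

```text
[469.86630312 238.10437422  24.        ] [402.69497554 215.9267117   24.        ] [436.28063933 227.01554296  24.        ] [436.57903669 229.87926501  92.        ] 0.3188969016459588
```

View pics/w4c.png

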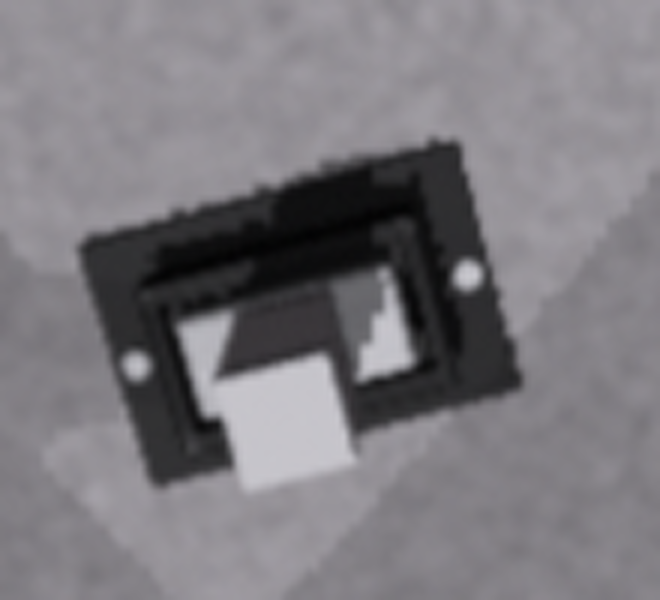

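Run:
```python
from h import *
d=cam("wrist")
f=lambda p,z:onz(d,225+p[0]/6,130+p[1]/6,z)
for z in (8,24):
    a,b=f((137,366),z),f((468,275),z); print(z,(a+b)/2,np.linalg.norm(a-b),np.arctan2(*(a-b)[1::-1]))
c=np.array([f(p,92) for p in [(215,380),(328,352),(356,462),(245,490)]]); print(c.mean(0),[np.linalg.norm(c[i]-c[i-1]).round(1) for i in range(4)])
e=c[0]-c[1]+c[3]-c[2]; print(np.arctan2(e[1],e[0])); tilt()
```

```text
8 [435.58089752 230.26046917   8.        ] 73.61895392500259 0.32944118666086797
24 [435.38098383 227.05550616  24.        ] 70.64944969732991 0.3294411866608677
[436.23221354 231.06958675  92.        ] [np.float64(20.1), np.float64(19.8), np.float64(19.9), np.float64(19.8)]
0.30970821269759785
pos [428.5 217.7 261.4] yaw -1.517 fix turn [-0.003  0.012  0.   ] F [-0.1  0.1 -0.6] g 54.6 t 24.9 j6 -0.76
```

Call:
servo_tool(turn=[[-0.003,0.012,0.13],[0,0,0.13],[0,0,0],[0,0,0],[0,0,0]], dp=[[0.008,0.012,-0.02],[0,0,-0.035],[0,0,-0.035],[0,0,-0.025],[0,0,-0.01]], fingers=[0.065,0.065,0.065,0.065,0.065])

```text
clock: 25.5
position: [438.0, 229.1, 135.5]
ee_rot: [0.811, -0.585, -0.0, -0.003]
contact_force: [-0.5, 0.2, 0.3]
gripper_width: 64.8
```

Run:
```python
from h import *
tilt(); d=cam("wrist"); save(d,"w5",(160,120,240,180),3)
```

```text
pos [438.  229.1 135.5] yaw -1.25 fix turn [-0.006  0.004  0.   ] F [-0.5  0.2  0.3] g 64.8 t 25.5 j6 -0.49
```

View pics/w5.png

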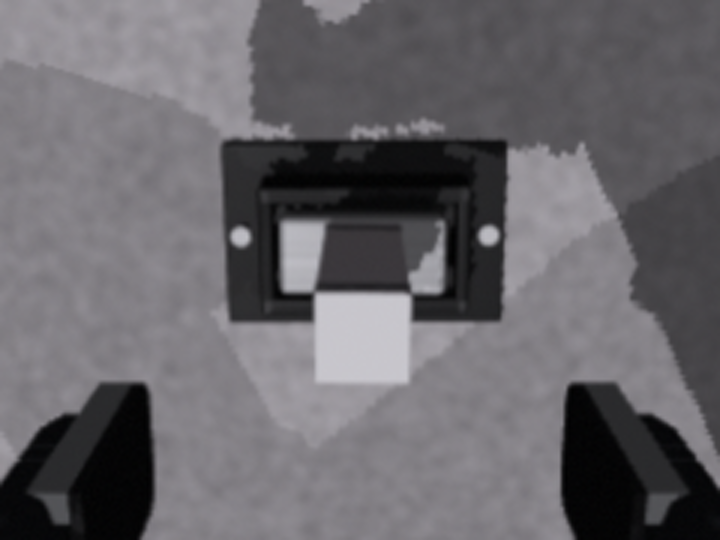

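Run:
```python
from h import *
tilt(); d=cam("wrist"); print(onz(d,160+363/3,120+337.5/3,92), [onz(d,160+u/3,120+236/3,10) for u in (240,488)])
```

```text
pos [437.7 228.9 134.8] yaw -1.25 fix turn [-0.005  0.003  0.   ] F [ 0.6 -0.3 -0.9] g 65.0 t 25.6 j6 -0.49
[436.17246262 230.12356284  92.        ] [array([470.55159708, 240.23995031,  10.        ]), array([401.65938076, 217.22628253,  10.        ])]
```

Call:
servo_tool(turn=[[-0.005,0.003,0],[0,0,0],[0,0,0],[0,0,0],[0,0,0]], dp=[[-0.0015,0.001,-0.02],[0,0,-0.025],[0,0,-0.02],[0,0,-0.01],[0,0,-0.004]], fingers=[0.065,0.065,0.065,0.065,0.065])

```text
clock: 26.22
position: [441.6, 234.3, 62.0]
ee_rot: [0.811, -0.585, 0.002, -0.008]
contact_force: [0.8, -0.7, -0.1]
gripper_width: 65.2
```

Run:
```python
from h import *
tilt()
```

```text
pos [441.6 234.3  62. ] yaw -1.249 fix turn [-0.011  0.014  0.   ] F [ 0.8 -0.7 -0.1] g 65.2 t 26.2 j6 -0.5
```

Call:
servo_tool(turn=[[-0.011,0.014,0],[0,0,0],[0,0,0],[0,0,0],[0,0,0]], dp=[[-0.0054,-0.0042,0],[0,0,-0.007],[0,0,-0.005],[0,0,-0.002],[0,0,0]], fingers=[0.065,0.065,0.065,0.065,0.065])

```text
clock: 26.85
position: [436.9, 230.8, 48.9]
ee_rot: [0.811, -0.584, 0.0, -0.001]
contact_force: [-0.1, 0.4, 0.0]
gripper_width: 64.9
```

Run:
```python
from h import *
tilt()
```

```text
pos [436.9 230.8  48.9] yaw -1.248 fix turn [-0.002  0.002  0.   ] F [-0.1  0.4  0. ] g 64.9 t 26.9 j6 -0.49
```

Good. Close the grip and lift slowly.

Call:
servo_tool(turn=[[-0.002,0.002,0],[0,0,0],[0,0,0],[0,0,0],[0,0,0]], dp=[[-0.0005,-0.0005,-0.001],[0,0,0],[0,0,0],[0,0,0],[0,0,0]], fingers=[0.04,0.01,0.01,0.01,0.01])

```text
clock: 27.48
position: [436.6, 230.5, 48.2]
ee_rot: [0.812, -0.584, -0.0, -0.0]
contact_force: [0.4, -0.4, 0.4]
gripper_width: 19.0
```

Call:
servo_tool(turn=[[0,0,0],[0,0,0],[0,0,0],[0,0,0],[0,0,0]], dp=[[0,0,0],[0,0,0],[0,0,0],[0,0,0],[0,0,0]], fingers=[0.01,0.01,0.01,0.01,0.01])

```text
clock: 28.1
position: [436.6, 230.5, 48.2]
ee_rot: [0.812, -0.584, -0.0, -0.0]
contact_force: [0.4, -0.1, -0.6]
gripper_width: 19.4
```

Run:
```python
from h import *
tilt()
```

```text
pos [436.6 230.5  48.2] yaw -1.248 fix turn [-0.  0.  0.] F [ 0.4 -0.1 -0.6] g 19.4 t 28.1 j6 -0.49
```

Call:
servo_tool(turn=[[0,0,0],[0,0,0],[0,0,0],[0,0,0],[0,0,0]], dp=[[0,0,0.01],[0,0,0.025],[0,0,0.04],[0,0,0.045],[0.01,-0.003,0.03]], fingers=[0.01,0.01,0.01,0.01,0.01])

```text
clock: 28.72
position: [443.7, 225.1, 201.8]
ee_rot: [0.812, -0.584, -0.001, 0.004]
contact_force: [0.8, 0.4, -2.1]
gripper_width: 19.6
```

Call:
servo_tool(turn=[[0,0,0],[0,0,0],[0,0,0],[0,0,0],[0,0,0]], dp=[[0.035,-0.012,0.01],[0.045,-0.018,0],[0.045,-0.018,0],[0.04,-0.014,0],[0.025,-0.008,0]], fingers=[0.01,0.01,0.01,0.01,0.01])

```text
clock: 29.35
position: [638.2, 153.6, 219.4]
ee_rot: [0.813, -0.583, -0.0, -0.001]
contact_force: [-0.4, 0.4, -1.2]
gripper_width: 19.3
```

Run:
```python
from h import *
tilt(); d=cam("wrist"); save(d,"w6",None,1.2)
for r in search_frame("ring1_face","wrist"): print("ring",round(r["score"],2),np.round(r["box"]))
print([proj(d,p)*1.2 for p in ([638.6,113.4,116],[642.3,23.5,116])])
```

```text
pos [638.2 153.6 219.4] yaw -1.245 fix turn [-0.002  0.002  0.   ] F [-0.4  0.4 -1.2] g 19.3 t 29.4 j6 -0.15
ring 0.83 [266. 133.  54.  56.]
[array([354.32910601, 189.31131758]), array([398.3031509 ,  45.78180323])]
```

View pics/w6.png

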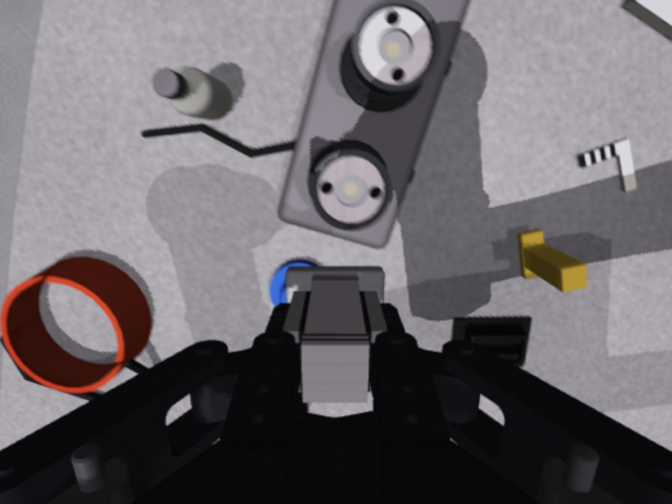

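```bash
cat >> h.py <<'E'
def ring(d,P,out=None,S=4,H=34,z=116):
    g=np.arange(-H,H+1e-6,1/S); X,Y=np.meshgrid(P[0]+g,P[1]+g); Pt=np.stack([X,Y,np.full_like(X,z),np.ones_like(X)])
    p=np.einsum('ij,jkl->ikl',np.linalg.inv(d["T"]),Pt); x,y=p[0]/p[2],p[1]/p[2]; k=1+d["k1"]*(x*x+y*y)
    im=cv2.remap(cv2.cvtColor(d["img"],cv2.COLOR_RGB2GRAY),(d["cx"]+d["f"]*x*k).astype(np.float32),(d["cy"]+d["f"]*y*k).astype(np.float32),cv2.INTER_LINEAR).astype(np.float32)
    n=int(7.5*S); q=np.hypot(*np.mgrid[-n:n+1,-n:n+1])/S
    a=(q<4.2)*1.; b=((q>5)&(q<6.8))*1.; D=cv2.filter2D(im,-1,(b/b.sum()-a/a.sum()).astype(np.float32))
    from scipy.ndimage import map_coordinates as mc
    def sc(cx,cy,f): 
        s=[mc(D,[(H+cy+e*16*np.sin(f))*S,(H+cx+e*16*np.cos(f))*S],order=1) for e in(1,-1)]; return np.minimum(*s)+.2*np.maximum(*s)
    G=np.meshgrid(np.arange(-9,9.1,.5),np.arange(-9,9.1,.5),np.arange(0,np.pi,.04),indexing='ij'); s=sc(*[i.ravel() for i in G]); i=s.argmax(); c=[j.ravel()[i] for j in G]
    for st in(.25,.1):
        G=np.meshgrid(c[0]+st*np.arange(-3,4),c[1]+st*np.arange(-3,4),c[2]+st*.05*np.arange(-4,5),indexing='ij'); s=sc(*[np.ravel(j) for j in G]); i=s.argmax(); c=[j.ravel()[i] for j in G]
    if out: 
        o=cv2.cvtColor(im.clip(0,255).astype(np.uint8),cv2.COLOR_GRAY2BGR)
        for e in(1,-1): cv2.circle(o,(int((H+c[0]+e*16*np.cos(c[2]))*S),int((H+c[1]+e*16*np.sin(c[2]))*S)),17,(0,0,255),1)
        cv2.imwrite(f"pics/{out}.png",o)
    th=c[2]-np.pi/2; th=[th+k*np.pi for k in(-1,0,1)]
    print("ring centre",round(P[0]+c[0],1),round(P[1]+c[1],1),"phi",round(c[2],3),"score",round(float(s[i]),1),"tool yaw options",np.round(th,3)); return P[0]+c[0],P[1]+c[1],c[2]
E
python3 - <<'E'
from h import *
d=cam("wrist"); tilt(); ring(d,[638.6,113.4],"r1"); ring(d,[642.3,23.5],"r2")
cv2.imwrite("pics/r12.png",np.hstack([cv2.imread("pics/r1.png"),cv2.imread("pics/r2.png")]))
E
```

```text
pos [637.3 154.  218.8] yaw -1.245 fix turn [-0.002  0.001  0.   ] F [-0.4  0.3 -0.8] g 19.3 t 29.5 j6 -0.16
ring centre 639.4 115.0 phi 0.225 score 129.9 tool yaw options [-4.487 -1.346  1.796]
ring centre 642.7 24.6 phi 2.03 score 145.7 tool yaw options [-2.682  0.459  3.601]
```

View pics/r12.png

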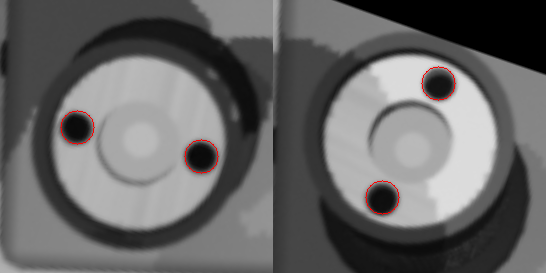

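Call:
servo_tool(turn=[[-0.002,0.001,-0.05],[0,0,-0.05],[0,0,0],[0,0,0],[0,0,0]], dp=[[0.0015,-0.018,0],[0.001,-0.018,-0.01],[0,-0.002,-0.015],[0,0,-0.01],[0,0,-0.005]], fingers=[0.01,0.01,0.01,0.01,0.01])

```text
clock: 30.12
position: [636.7, 113.9, 176.7]
ee_rot: [0.781, -0.625, -0.001, 0.001]
contact_force: [-0.1, 0.8, -1.3]
gripper_width: 19.6
```

Run:
```python
from h import *
tilt()
```

```text
pos [636.7 113.9 176.7] yaw -1.35 fix turn [-0.    -0.002 -0.   ] F [-0.1  0.8 -1.3] g 19.6 t 30.1 j6 -0.2
```

Call:
servo_tool(turn=[[0,-0.002,0.004],[0,0,0],[0,0,0],[0,0,0],[0,0,0]], dp=[[0.003,0.0014,-0.004],[0,0,-0.003],[0,0,-0.002],[0,0,0],[0,0,0]], fingers=[0.01,0.01,0.01,0.01,0.01])

```text
clock: 30.75
position: [640.3, 116.6, 167.1]
ee_rot: [0.783, -0.623, 0.0, -0.0]
contact_force: [0.3, 0.5, -1.5]
gripper_width: 19.3
```

Run:
```python
from h import *
tilt()
```

```text
pos [640.3 116.6 167.1] yaw -1.344 fix turn [-0.     0.001  0.   ] F [ 0.3  0.5 -1.5] g 19.3 t 30.8 j6 -0.2
```

Call:
servo_tool(turn=[[0,0.001,0],[0,0,0],[0,0,0],[0,0,0],[0,0,0]], dp=[[-0.0005,-0.0013,-0.001],[0,0,-0.002],[0,0,-0.002],[0,0,-0.002],[0,0,-0.001]], fingers=[0.01,0.01,0.01,0.01,0.01])

```text
clock: 31.38
position: [639.9, 115.1, 159.0]
ee_rot: [0.782, -0.623, -0.0, -0.0]
contact_force: [1.1, 0.7, -1.0]
gripper_width: 19.7
```

Call:
servo_tool(turn=[[0,0,0],[0,0,0],[0,0,0],[0,0,0],[0,0,0]], dp=[[0,0,-0.002],[0,0,-0.0015],[0,0,-0.001],[0,0,-0.001],[0,0,0]], fingers=[0.01,0.01,0.01,0.01,0.01])

```text
clock: 32.0
position: [639.9, 115.2, 152.9]
ee_rot: [0.783, -0.623, -0.0, -0.0]
contact_force: [0.6, 0.3, -1.5]
gripper_width: 19.1
```

Run:
```python
from h import *
tilt()
```

```text
pos [639.9 115.2 152.9] yaw -1.344 fix turn [-0.  0.  0.] F [ 0.6  0.3 -1.5] g 19.1 t 32.0 j6 -0.2
```

Call:
servo_tool(turn=[[0,0,-0.06],[0,0,-0.08],[0,0,-0.08],[0,0,-0.08],[0,0,-0.06]], dp=[[0,0,0],[0,0,0],[0,0,0],[0,0,0],[0,0,0]], fingers=[0.01,0.01,0.01,0.01,0.01])

```text
clock: 32.62
position: [639.9, 114.9, 153.1]
ee_rot: [-0.654, 0.756, -0.0, 0.0]
contact_force: [0.4, -1.2, -1.2]
gripper_width: 19.2
```

```bash
cat >> h.py <<'E'
def st():
    tilt(); print("torque",read_state()["wrist_torque"].round(3))
E
python3 - <<'E'
from h import *
st()
E
```

```text
pos [639.9 114.9 153.1] yaw -1.715 fix turn [0. 0. 0.] F [ 0.4 -1.2 -1.2] g 19.2 t 32.6 j6 -0.57
torque [-0.044  0.021  0.038]
```

Call:
servo_tool(turn=[[0,0,-0.06],[0,0,-0.06],[0,0,-0.06],[0,0,-0.06],[0,0,-0.04]], dp=[[0,0,0],[0,0,0],[0,0,0],[0,0,0],[0,0,0]], fingers=[0.01,0.01,0.01,0.01,0.01])

```text
clock: 33.25
position: [639.9, 114.7, 153.1]
ee_rot: [-0.539, 0.842, -0.0, -0.0]
contact_force: [0.6, 0.3, -1.6]
gripper_width: 18.7
```

Run:
```python
from h import *
st()
```

```text
pos [639.9 114.7 153.1] yaw -2.003 fix turn [ 0.001 -0.     0.   ] F [ 0.6  0.3 -1.6] g 18.7 t 33.2 j6 -0.86
torque [-0.031  0.044  0.028]
```

Call:
servo_tool(turn=[[0,0,-0.05],[0,0,-0.05],[0,0,-0.05],[0,0,-0.03],[0,0,-0.03]], dp=[[0,0,0],[0,0,0],[0,0,0],[0,0,0],[0,0,0]], fingers=[0.01,0.01,0.01,0.01,0.01])

```text
clock: 33.88
position: [639.8, 114.6, 153.1]
ee_rot: [-0.445, 0.896, -0.0, -0.0]
contact_force: [0.2, 0.5, -1.2]
gripper_width: 19.6
```

Run:
```python
from h import *
st()
```

```text
pos [639.8 114.6 153.1] yaw -2.22 fix turn [ 0.001 -0.     0.   ] F [ 0.2  0.5 -1.2] g 19.6 t 33.9 j6 -1.08
torque [-0.031  0.012  0.031]
```

Call:
servo_tool(turn=[[0,0,-0.05],[0,0,-0.04],[0,0,-0.04],[0,0,-0.03],[0,0,-0.03]], dp=[[0,0,0],[0,0,0],[0,0,0],[0,0,0],[0,0,0]], fingers=[0.01,0.01,0.01,0.01,0.01])

```text
clock: 34.5
position: [639.8, 114.6, 153.1]
ee_rot: [-0.355, 0.935, -0.001, -0.001]
contact_force: [0.4, -0.3, -1.1]
gripper_width: 19.5
```

Run:
```python
from h import *
st()
```

```text
pos [639.8 114.6 153.1] yaw -2.416 fix turn [ 0.002 -0.001  0.   ] F [ 0.4 -0.3 -1.1] g 19.5 t 34.5 j6 -1.27
torque [0.032 0.022 0.768]
```

Call:
servo_tool(turn=[[0,0,0.06],[0,0,0.05],[0,0,0],[0,0,0],[0,0,0]], dp=[[0,0,0],[0,0,0],[0,0,0.01],[0,0,0.025],[0.015,0.015,0.03]], fingers=[0.01,0.01,0.01,0.01,0.01])

```text
clock: 35.12
position: [653.2, 128.6, 218.8]
ee_rot: [-0.403, 0.915, -0.0, -0.003]
contact_force: [0.7, 0.0, -0.8]
gripper_width: 19.6
```

Call:
servo_tool(turn=[[0,0,0],[0,0,0],[0,0,0],[0,0,0],[0,0,0]], dp=[[0.015,0.015,0],[0,0,0],[0,0,0],[0,0,0],[0,0,0]], fingers=[0.01,0.01,0.01,0.01,0.01])

```text
clock: 35.75
position: [669.6, 143.8, 224.5]
ee_rot: [-0.4, 0.916, -0.001, 0.001]
contact_force: [1.0, -0.4, -1.2]
gripper_width: 19.6
```

Run:
```python
from h import *
st(); d=cam("wrist"); ring(d,[639.4,115],"r1b"); ring(d,[642.7,24.6],"r2b")
```

```text
pos [669.6 143.8 224.5] yaw -2.318 fix turn [0.001 0.002 0.   ] F [ 1.  -0.4 -1.2] g 19.6 t 35.8 j6 -1.19
torque [0.049 0.015 0.017]
ring centre 639.4 115.0 phi 2.485 score 130.6 tool yaw options [-2.227  0.914  4.056]
ring centre 642.9 25.0 phi 2.03 score 121.7 tool yaw options [-2.682  0.459  3.601]
```

Call:
servo_tool(turn=[[0,0,-0.09],[0,0,-0.09],[0,0,-0.09],[0,0,-0.09],[0,0,0]], dp=[[-0.006,-0.028,0],[-0.007,-0.035,0],[-0.007,-0.033,-0.008],[-0.005,-0.018,-0.012],[-0.001,-0.004,-0.01]], fingers=[0.01,0.01,0.01,0.01,0.01])

```text
clock: 36.42
position: [642.3, 22.5, 194.3]
ee_rot: [-0.225, 0.974, -0.001, 0.001]
contact_force: [0.2, 1.1, -1.2]
gripper_width: 19.1
```

Run:
```python
from h import *
st()
```

```text
pos [642.3  22.5 194.3] yaw -2.688 fix turn [0.001 0.003 0.   ] F [ 0.2  1.1 -1.2] g 19.1 t 36.4 j6 -1.41
torque [ 0.038 -0.037  0.07 ]
```

Call:
servo_tool(turn=[[0,0.003,0.004],[0,0,0],[0,0,0],[0,0,0],[0,0,0]], dp=[[0.001,0.002,-0.008],[0,0,-0.008],[0,0,-0.005],[0,0,-0.002],[0,0,0]], fingers=[0.01,0.01,0.01,0.01,0.01])

```text
clock: 37.05
position: [644.0, 27.0, 168.9]
ee_rot: [-0.23, 0.973, -0.001, -0.001]
contact_force: [-0.0, -0.4, -0.8]
gripper_width: 19.4
```

Run:
```python
from h import *
st()
```

```text
pos [644.   27.  168.9] yaw -2.678 fix turn [ 0.002 -0.001  0.   ] F [-0.  -0.4 -0.8] g 19.4 t 37.0 j6 -1.4
torque [-0.037 -0.02   0.004]
```

Call:
servo_tool(turn=[[0.001,-0.001,-0.003],[0,0,0],[0,0,0],[0,0,0],[0,0,0]], dp=[[-0.0008,-0.0024,-0.002],[0,0,-0.003],[0,0,-0.002],[0,0,-0.001],[0,0,0]], fingers=[0.01,0.01,0.01,0.01,0.01])

```text
clock: 37.67
position: [643.5, 24.4, 161.1]
ee_rot: [-0.228, 0.974, -0.0, 0.001]
contact_force: [1.3, -0.2, -1.3]
gripper_width: 19.2
```

Run:
```python
from h import *
st()
```

```text
pos [643.5  24.4 161.1] yaw -2.681 fix turn [0.    0.002 0.   ] F [ 1.3 -0.2 -1.3] g 19.2 t 37.7 j6 -1.4
torque [-0.027 -0.01   0.008]
```

Call:
servo_tool(turn=[[0,0,0],[0,0,0],[0,0,0],[0,0,0],[0,0,0]], dp=[[-0.0003,0,-0.002],[0,0,-0.002],[0,0,-0.002],[0,0,-0.001],[0,0,0]], fingers=[0.01,0.01,0.01,0.01,0.01])

```text
clock: 38.3
position: [643.2, 24.4, 153.7]
ee_rot: [-0.228, 0.974, -0.0, 0.001]
contact_force: [-0.4, -1.0, -1.5]
gripper_width: 18.8
```

Run:
```python
from h import *
st()
```

```text
pos [643.2  24.4 153.7] yaw -2.681 fix turn [0.    0.002 0.   ] F [-0.4 -1.  -1.5] g 18.8 t 38.3 j6 -1.4
torque [ 0.028 -0.01  -0.002]
```

Call:
servo_tool(turn=[[0,0,0],[0,0,-0.08],[0,0,-0.08],[0,0,-0.08],[0,0,-0.08]], dp=[[0,0,-0.0008],[0,0,0],[0,0,0],[0,0,0],[0,0,0]], fingers=[0.01,0.01,0.01,0.01,0.01])

```text
clock: 38.92
position: [642.7, 24.3, 152.9]
ee_rot: [-0.065, 0.998, -0.0, 0.0]
contact_force: [-0.2, 0.4, -1.6]
gripper_width: 19.5
```

Call:
servo_tool(turn=[[0,0,-0.05],[0,0,-0.05],[0,0,-0.05],[0,0,-0.03],[0,0,-0.03]], dp=[[0,0,0],[0,0,0],[0,0,0],[0,0,0],[0,0,0]], fingers=[0.01,0.01,0.01,0.01,0.01])

```text
clock: 39.55
position: [642.6, 24.4, 152.9]
ee_rot: [0.043, 0.999, -0.001, 0.0]
contact_force: [-0.3, -0.4, -1.3]
gripper_width: 19.3
```

Run:
```python
from h import *
st()
```

```text
pos [642.6  24.4 152.9] yaw 3.056 fix turn [ 0.001 -0.     0.   ] F [-0.3 -0.4 -1.3] g 19.3 t 39.5 j6 -1.95
torque [-0.011  0.035  0.096]
```

Call:
servo_tool(turn=[[0,0,-0.05],[0,0,-0.05],[0,0,-0.05],[0,0,-0.03],[0,0,-0.03]], dp=[[0,0,0],[0,0,0],[0,0,0],[0,0,0],[0,0,0]], fingers=[0.01,0.01,0.01,0.01,0.01])

```text
clock: 40.17
position: [642.4, 24.4, 152.9]
ee_rot: [0.152, 0.988, -0.001, -0.0]
contact_force: [-0.2, 0.6, -1.7]
gripper_width: 19.6
```

Run:
```python
from h import *
st()
```

```text
pos [642.4  24.4 152.9] yaw 2.836 fix turn [ 0.001 -0.001  0.   ] F [-0.2  0.6 -1.7] g 19.6 t 40.2 j6 -2.17
torque [0.062 0.012 0.001]
```

Call:
servo_tool(turn=[[0,0,-0.05],[0,0,-0.05],[0,0,-0.04],[0,0,-0.03],[0,0,-0.03]], dp=[[0,0,0],[0,0,0],[0,0,0],[0,0,0],[0,0,0]], fingers=[0.01,0.01,0.01,0.01,0.01])

```text
clock: 40.8
position: [642.3, 24.5, 152.9]
ee_rot: [0.255, 0.967, -0.001, -0.0]
contact_force: [0.3, 0.7, -1.0]
gripper_width: 19.2
```

Run:
```python
from h import *
st()
```

```text
pos [642.3  24.5 152.9] yaw 2.626 fix turn [ 0.001 -0.001  0.   ] F [ 0.3  0.7 -1. ] g 19.2 t 40.8 j6 -2.38
torque [-0.004  0.078  0.064]
```

Call:
servo_tool(turn=[[0,0,-0.04],[0,0,-0.04],[0,0,-0.03],[0,0,-0.03],[0,0,-0.03]], dp=[[0,0,0],[0,0,0],[0,0,0],[0,0,0],[0,0,0]], fingers=[0.01,0.01,0.01,0.01,0.01])

```text
clock: 41.42
position: [642.6, 24.4, 152.9]
ee_rot: [0.333, 0.943, -0.002, 0.0]
contact_force: [0.8, -2.2, -1.7]
gripper_width: 19.3
```

Run:
```python
from h import *
st()
```

```text
pos [642.6  24.4 152.9] yaw 2.462 fix turn [ 0.004 -0.001  0.   ] F [ 0.8 -2.2 -1.7] g 19.3 t 41.4 j6 -2.54
torque [-0.683 -0.364  1.338]
```

Call:
servo_tool(turn=[[0.002,0,0.06],[0,0,0.05],[0,0,0.02],[0,0,0],[0,0,0]], dp=[[0,0,0],[0,0,0],[0,0,0],[0,0,0.015],[0,0,0.03]], fingers=[0.01,0.01,0.01,0.01,0.01])

```text
clock: 42.05
position: [641.4, 23.7, 197.2]
ee_rot: [0.279, 0.96, -0.001, -0.003]
contact_force: [1.5, 0.5, -0.9]
gripper_width: 20.1
```

Call:
servo_tool(turn=[[0,0,0.12],[0,0,0.15],[0,0,0.15],[0,0,0.15],[0,0,0.1]], dp=[[0.005,-0.01,0.02],[0.012,-0.025,0],[0.012,-0.025,0],[0.01,-0.02,0],[0.005,-0.005,0]], fingers=[0.01,0.01,0.01,0.01,0.01])

```text
clock: 42.68
position: [688.1, -62.8, 229.1]
ee_rot: [-0.057, 0.998, 0.001, 0.003]
contact_force: [0.3, 0.8, -2.1]
gripper_width: 19.2
```

Call:
servo_tool(turn=[[0,0,0],[0,0,0],[0,0,0],[0,0,0],[0,0,0]], dp=[[0,0,0],[0,0,0],[0,0,0],[0,0,0],[0,0,0]], fingers=[0.01,0.01,0.01,0.01,0.01])

```text
clock: 43.3
position: [687.7, -62.0, 231.5]
ee_rot: [-0.053, 0.999, 0.002, 0.004]
contact_force: [-0.3, -0.3, -0.4]
gripper_width: 19.4
```

Run:
```python
from h import *
st(); d=cam("wrist"); ring(d,[642.9,24.9],"r2c"); ring(d,[645.8,-65],"r3"); ring(d,[649.4,-155],"r4")
cv2.imwrite("pics/r23.png",np.hstack([cv2.imread(f"pics/{n}.png") for n in("r2c","r3","r4")])); save(d,"w7")
```

```text
pos [687.7 -62.  231.5] yaw -3.036 fix turn [-0.004  0.008  0.   ] F [-0.3 -0.3 -0.4] g 19.4 t 43.3 j6 -1.61
torque [-0.061  0.05   0.047]
ring centre 642.6 25.2 phi 1.172 score 124.0 tool yaw options [-3.54  -0.398  2.743]
ring centre 646.0 -65.1 phi 1.232 score 144.5 tool yaw options [-3.48  -0.338  2.803]
ring centre 649.5 -155.0 phi 2.723 score 128.7 tool yaw options [-1.99   1.152  4.293]
```

View pics/r23.png

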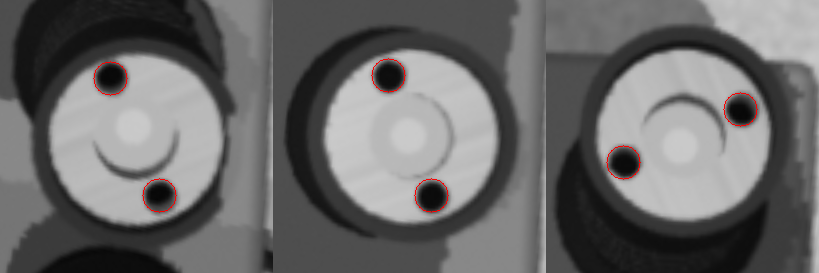

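Run:
```python
import cv2
i=cv2.imread("pics/w7.png")[210:350,190:370]; j=cv2.imread("pics/w6.png"); j=cv2.resize(j,(560,420))[210:350,190:370]
cv2.imwrite("pics/hh.png",cv2.resize(cv2.hconcat([j,i]),None,fx=2.2,fy=2.2,interpolation=2))
```

```text
(no output)
```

View pics/hh.png

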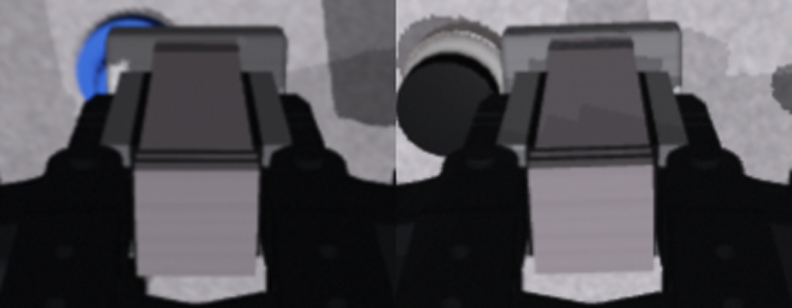

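Call:
servo_tool(turn=[[-0.004,0.008,0.15],[0,0,0.18],[0,0,0.18],[0,0,0.18],[0,0,0.18]], dp=[[-0.005,0.001,0],[-0.006,0.001,0],[-0.006,0.001,0],[-0.006,0.001,0],[-0.006,0.001,0]], fingers=[0.01,0.01,0.01,0.01,0.01])

```text
clock: 43.98
position: [657.9, -56.4, 230.9]
ee_rot: [-0.481, 0.877, 0.0, -0.001]
contact_force: [-0.2, 0.5, -1.5]
gripper_width: 19.3
```

Call:
servo_tool(turn=[[0,0,0.18],[0,0,0.18],[0,0,0.18],[0,0,0.18],[0,0,0.18]], dp=[[-0.006,0.001,0],[-0.006,0.001,0],[-0.006,0.001,0],[-0.006,0.001,0],[-0.006,0.001,0]], fingers=[0.01,0.01,0.01,0.01,0.01])

```text
clock: 44.6
position: [626.7, -50.8, 230.9]
ee_rot: [0.823, -0.568, 0.0, 0.001]
contact_force: [0.5, 0.6, -1.6]
gripper_width: 19.1
```

Call:
servo_tool(turn=[[0,0,0.18],[0,0,0.17],[0,0,0.14],[0,0,0.1],[0,0,0]], dp=[[-0.006,0,0],[-0.005,0,0],[-0.004,0,0],[-0.002,0,0],[0,0,0]], fingers=[0.01,0.01,0.01,0.01,0.01])

```text
clock: 45.22
position: [608.6, -50.2, 231.5]
ee_rot: [0.956, -0.295, 0.001, 0.001]
contact_force: [0.5, -0.4, -0.7]
gripper_width: 19.4
```

Run:
```python
from h import *
st(); d=cam("wrist"); ring(d,[646,-65]); save(d,"w8")
```

```text
pos [608.6 -50.2 231.5] yaw -0.598 fix turn [0.002 0.001 0.   ] F [ 0.5 -0.4 -0.7] g 19.4 t 45.2 j6 0.79
torque [-0.023  0.045  0.036]
ring centre 646.1 -65.1 phi 1.232 score 149.0 tool yaw options [-3.48  -0.338  2.803]
```

Call:
servo_tool(turn=[[0,0,0.11],[0,0,0.11],[0,0,0],[0,0,0],[0,0,0]], dp=[[0.012,-0.005,0],[0.016,-0.006,-0.01],[0.008,-0.003,-0.015],[0,0,-0.015],[0,0,-0.008]], fingers=[0.01,0.01,0.01,0.01,0.01])

```text
clock: 45.9
position: [645.4, -64.3, 181.3]
ee_rot: [0.982, -0.19, 0.001, 0.0]
contact_force: [0.1, 0.5, -1.0]
gripper_width: 19.5
```

Call:
servo_tool(turn=[[0,0,0],[0,0,0],[0,0,0],[0,0,0],[0,0,0]], dp=[[0,0,0],[0,0,0],[0,0,0],[0,0,0],[0,0,0]], fingers=[0.01,0.01,0.01,0.01,0.01])

```text
clock: 46.52
position: [645.1, -63.9, 182.4]
ee_rot: [0.982, -0.19, 0.001, 0.0]
contact_force: [1.1, -0.1, -0.5]
gripper_width: 19.5
```

Run:
```python
from h import *
st()
```

```text
pos [645.1 -63.9 182.4] yaw -0.382 fix turn [0.001 0.003 0.   ] F [ 1.1 -0.1 -0.5] g 19.5 t 46.5 j6 1.04
torque [0.019 0.005 0.003]
```

Down to just above the ring, correcting.

Call:
servo_tool(turn=[[0,0.003,0.012],[0,0,0],[0,0,0],[0,0,0],[0,0,0]], dp=[[0.0009,-0.0008,-0.006],[0,0,-0.006],[0,0,-0.004],[0,0,-0.003],[0,0,0]], fingers=[0.01,0.01,0.01,0.01,0.01])

```text
clock: 47.15
position: [645.8, -64.8, 161.5]
ee_rot: [0.983, -0.184, -0.001, 0.001]
contact_force: [0.4, 0.1, -0.3]
gripper_width: 19.2
```

Run:
```python
from h import *
st()
```

```text
pos [645.8 -64.8 161.5] yaw -0.369 fix turn [ 0.001 -0.002  0.   ] F [ 0.4  0.1 -0.3] g 19.2 t 47.1 j6 1.05
torque [0.04  0.03  0.006]
```

Call:
servo_tool(turn=[[0,-0.002,0],[0,0,0],[0,0,0],[0,0,0],[0,0,0]], dp=[[0.0002,0,-0.002],[0,0,-0.002],[0,0,-0.002],[0,0,-0.0015],[0,0,0]], fingers=[0.01,0.01,0.01,0.01,0.01])

```text
clock: 47.78
position: [646.2, -64.8, 153.9]
ee_rot: [0.983, -0.184, 0.001, 0.001]
contact_force: [-0.3, 1.2, -0.5]
gripper_width: 19.4
```

Run:
```python
from h import *
st()
```

```text
pos [646.2 -64.8 153.9] yaw -0.369 fix turn [0.001 0.001 0.   ] F [-0.3  1.2 -0.5] g 19.4 t 47.8 j6 1.05
torque [-0.001 -0.03   0.023]
```

Call:
servo_tool(turn=[[0,0,0],[0,0,-0.08],[0,0,-0.08],[0,0,-0.08],[0,0,-0.08]], dp=[[0,0,-0.001],[0,0,0],[0,0,0],[0,0,0],[0,0,0]], fingers=[0.01,0.01,0.01,0.01,0.01])

```text
clock: 48.4
position: [645.8, -64.4, 152.8]
ee_rot: [0.94, -0.342, 0.0, 0.001]
contact_force: [-0.1, -0.8, 0.3]
gripper_width: 19.5
```

Call:
servo_tool(turn=[[0,0,-0.05],[0,0,-0.05],[0,0,-0.05],[0,0,-0.03],[0,0,-0.03]], dp=[[0,0,0],[0,0,0],[0,0,0],[0,0,0],[0,0,0]], fingers=[0.01,0.01,0.01,0.01,0.01])

```text
clock: 49.02
position: [645.9, -64.3, 152.8]
ee_rot: [0.897, -0.442, 0.0, 0.001]
contact_force: [0.4, -0.6, -0.6]
gripper_width: 19.6
```

Run:
```python
from h import *
st()
```

```text
pos [645.9 -64.3 152.8] yaw -0.915 fix turn [0.001 0.    0.   ] F [ 0.4 -0.6 -0.6] g 19.6 t 49.0 j6 0.5
torque [ 0.006 -0.009  0.06 ]
```

Call:
servo_tool(turn=[[0,0,-0.05],[0,0,-0.05],[0,0,-0.05],[0,0,-0.03],[0,0,-0.03]], dp=[[0,0,0],[0,0,0],[0,0,0],[0,0,0],[0,0,0]], fingers=[0.01,0.01,0.01,0.01,0.01])

```text
clock: 49.65
position: [646.0, -64.3, 152.9]
ee_rot: [0.843, -0.537, 0.0, 0.001]
contact_force: [-0.7, -0.4, -1.4]
gripper_width: 19.4
```

Run:
```python
from h import *
st()
```

```text
pos [646.  -64.3 152.9] yaw -1.135 fix turn [0.001 0.    0.   ] F [-0.7 -0.4 -1.4] g 19.4 t 49.6 j6 0.29
torque [-0.007  0.005  0.121]
```

Call:
servo_tool(turn=[[0,0,-0.05],[0,0,-0.04],[0,0,-0.04],[0,0,-0.03],[0,0,-0.03]], dp=[[0,0,0],[0,0,0],[0,0,0],[0,0,0],[0,0,0]], fingers=[0.01,0.01,0.01,0.01,0.01])

```text
clock: 50.28
position: [646.1, -64.3, 152.8]
ee_rot: [0.786, -0.619, 0.0, 0.001]
contact_force: [-0.9, 0.8, -1.3]
gripper_width: 19.2
```

Run:
```python
from h import *
st()
```

```text
pos [646.1 -64.3 152.8] yaw -1.335 fix turn [ 0.001 -0.     0.   ] F [-0.9  0.8 -1.3] g 19.2 t 50.3 j6 0.09
torque [-0.002 -0.013  0.111]
```

Call:
servo_tool(turn=[[0,0,-0.04],[0,0,-0.03],[0,0,-0.03],[0,0,-0.03],[0,0,-0.02]], dp=[[0,0,0],[0,0,0],[0,0,0],[0,0,0],[0,0,0]], fingers=[0.01,0.01,0.01,0.01,0.01])

```text
clock: 50.9
position: [646.2, -64.3, 152.9]
ee_rot: [0.736, -0.677, 0.001, 0.001]
contact_force: [0.5, -0.1, -1.4]
gripper_width: 19.0
```

Run:
```python
from h import *
st()
```

```text
pos [646.2 -64.3 152.9] yaw -1.487 fix turn [ 0.003 -0.     0.   ] F [ 0.5 -0.1 -1.4] g 19.0 t 50.9 j6 -0.07
torque [-0.058  0.03   1.231]
```

Call:
servo_tool(turn=[[0.002,0,0.06],[0,0,0.05],[0,0,0.02],[0,0,0],[0,0,0]], dp=[[0,0,0],[0,0,0],[0,0,0],[0,0,0.015],[0,0,0.03]], fingers=[0.01,0.01,0.01,0.01,0.01])

```text
clock: 51.52
position: [644.6, -64.6, 197.1]
ee_rot: [0.776, -0.631, -0.002, 0.002]
contact_force: [-0.4, 0.4, -0.3]
gripper_width: 19.6
```

Call:
servo_tool(turn=[[0,0,-0.1],[0,0,-0.17],[0,0,-0.17],[0,0,-0.15],[0,0,-0.05]], dp=[[0.003,-0.008,0.02],[0.005,-0.015,0],[0.005,-0.016,0],[0.005,-0.012,0],[0.002,-0.004,0]], fingers=[0.01,0.01,0.01,0.01,0.01])

```text
clock: 52.15
position: [667.9, -121.0, 229.0]
ee_rot: [-0.527, 0.85, -0.003, 0.004]
contact_force: [-0.2, 1.2, -1.3]
gripper_width: 19.2
```

Call:
servo_tool(turn=[[0,0,0],[0,0,0],[0,0,0],[0,0,0],[0,0,0]], dp=[[0,0,0],[0,0,0],[0,0,0],[0,0,0],[0,0,0]], fingers=[0.01,0.01,0.01,0.01,0.01])

```text
clock: 52.78
position: [668.0, -120.5, 231.4]
ee_rot: [-0.527, 0.85, -0.003, 0.005]
contact_force: [-0.1, 0.4, -0.1]
gripper_width: 19.4
```

Run:
```python
from h import *
st(); d=cam("wrist"); ring(d,[649.5,-155]);ring(d,[646,-65],"r3b"); save(d,"w9")
w=lambda n:cv2.resize(cv2.imread(f"pics/{n}.png"),(560,420))[205:345,200:360]
r=cv2.resize(cv2.imread("pics/r3b.png"),(140,140))
cv2.imwrite("pics/hh2.png",cv2.resize(cv2.hconcat([w("w6"),w("w9"),r]),None,fx=1.7,fy=1.7,interpolation=2))
```

```text
pos [ 668.  -120.5  231.4] yaw -2.032 fix turn [0.    0.012 0.   ] F [-0.1  0.4 -0.1] g 19.4 t 52.8 j6 -0.52
torque [ 0.032 -0.023 -0.021]
ring centre 649.4 -154.8 phi 2.718 score 132.3 tool yaw options [-1.995  1.147  4.288]
ring centre 643.4 -59.8 phi 0.712 score 52.2 tool yaw options [-4.    -0.858  2.283]
```

View pics/hh2.png

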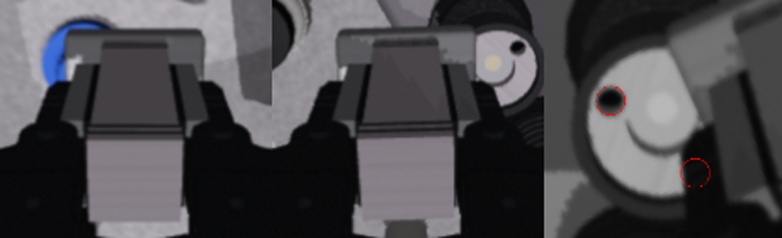

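Call:
servo_tool(turn=[[0,0.012,0.02],[0,0,0],[0,0,0],[0,0,0],[0,0,0]], dp=[[-0.007,-0.014,0],[-0.008,-0.014,-0.01],[-0.003,-0.006,-0.015],[0,0,-0.015],[0,0,-0.008]], fingers=[0.01,0.01,0.01,0.01,0.01])

```text
clock: 53.45
position: [648.7, -155.3, 179.3]
ee_rot: [-0.535, 0.845, 0.0, -0.0]
contact_force: [-0.9, -0.2, -1.3]
gripper_width: 19.4
```

Call:
servo_tool(turn=[[0,0,0],[0,0,0],[0,0,0],[0,0,0],[0,0,0]], dp=[[0,0,0],[0,0,0],[0,0,0],[0,0,0],[0,0,0]], fingers=[0.01,0.01,0.01,0.01,0.01])

```text
clock: 54.08
position: [649.7, -154.5, 179.5]
ee_rot: [-0.536, 0.844, -0.0, 0.0]
contact_force: [0.1, 0.1, -0.2]
gripper_width: 19.6
```

Run:
```python
from h import *
st()
```

```text
pos [ 649.7 -154.5  179.5] yaw -2.01 fix turn [-0.  0.  0.] F [ 0.1  0.1 -0.2] g 19.6 t 54.1 j6 -0.45
torque [-0.05   0.053 -0.042]
```

Call:
servo_tool(turn=[[0,0,0],[0,0,0],[0,0,0],[0,0,0],[0,0,0]], dp=[[0,0,-0.006],[0,0,-0.005],[0,0,-0.003],[0,0,-0.002],[0,0,0]], fingers=[0.01,0.01,0.01,0.01,0.01])

```text
clock: 54.7
position: [649.4, -154.5, 162.1]
ee_rot: [-0.536, 0.844, 0.0, -0.0]
contact_force: [-1.0, -0.8, -1.3]
gripper_width: 19.1
```

Run:
```python
from h import *
st()
```

```text
pos [ 649.4 -154.5  162.1] yaw -2.01 fix turn [-0.    -0.001 -0.   ] F [-1.  -0.8 -1.3] g 19.1 t 54.7 j6 -0.45
torque [ 0.007 -0.02   0.004]
```

Call:
servo_tool(turn=[[0,0,0],[0,0,0],[0,0,0],[0,0,0],[0,0,0]], dp=[[0.0002,-0.0001,-0.0025],[0,0,-0.002],[0,0,-0.002],[0,0,-0.0015],[0,0,0]], fingers=[0.01,0.01,0.01,0.01,0.01])

```text
clock: 55.32
position: [649.8, -154.7, 153.8]
ee_rot: [-0.536, 0.844, 0.0, -0.0]
contact_force: [-0.5, -0.6, -0.6]
gripper_width: 19.6
```

Run:
```python
from h import *
st()
```

```text
pos [ 649.8 -154.7  153.8] yaw -2.01 fix turn [ 0. -0.  0.] F [-0.5 -0.6 -0.6] g 19.6 t 55.3 j6 -0.45
torque [ 0.032 -0.048  0.003]
```

Call:
servo_tool(turn=[[0,0,0],[0,0,-0.08],[0,0,-0.08],[0,0,-0.08],[0,0,-0.08]], dp=[[0,0,-0.001],[0,0,0],[0,0,0],[0,0,0],[0,0,0]], fingers=[0.01,0.01,0.01,0.01,0.01])

```text
clock: 55.95
position: [650.0, -154.7, 152.9]
ee_rot: [-0.39, 0.921, -0.0, 0.0]
contact_force: [-0.6, 0.3, -1.2]
gripper_width: 19.5
```

Call:
servo_tool(turn=[[0,0,-0.05],[0,0,-0.05],[0,0,-0.05],[0,0,-0.03],[0,0,-0.03]], dp=[[0,0,0],[0,0,0],[0,0,0],[0,0,0],[0,0,0]], fingers=[0.01,0.01,0.01,0.01,0.01])

```text
clock: 56.58
position: [650.0, -154.9, 152.9]
ee_rot: [-0.288, 0.958, -0.0, 0.0]
contact_force: [-0.1, 0.2, -0.7]
gripper_width: 19.3
```

Run:
```python
from h import *
st()
```

```text
pos [ 650.  -154.9  152.9] yaw -2.557 fix turn [0.001 0.    0.   ] F [-0.1  0.2 -0.7] g 19.3 t 56.6 j6 -0.99
torque [-0.048 -0.028  0.086]
```

Call:
servo_tool(turn=[[0,0,-0.05],[0,0,-0.04],[0,0,-0.04],[0,0,-0.03],[0,0,-0.02]], dp=[[0,0,0],[0,0,0],[0,0,0],[0,0,0],[0,0,0]], fingers=[0.01,0.01,0.01,0.01,0.01])

```text
clock: 57.2
position: [650.0, -155.0, 152.9]
ee_rot: [-0.197, 0.98, -0.001, -0.0]
contact_force: [0.0, 0.4, -2.0]
gripper_width: 19.4
```

Run:
```python
from h import *
st()
```

```text
pos [ 650.  -155.   152.9] yaw -2.745 fix turn [0.001 0.    0.   ] F [ 0.   0.4 -2. ] g 19.4 t 57.2 j6 -1.18
torque [-0.059 -0.037  0.052]
```

Call:
servo_tool(turn=[[0,0,-0.05],[0,0,-0.04],[0,0,-0.04],[0,0,-0.03],[0,0,-0.02]], dp=[[0,0,0],[0,0,0],[0,0,0],[0,0,0],[0,0,0]], fingers=[0.01,0.01,0.01,0.01,0.01])

```text
clock: 57.82
position: [649.9, -155.1, 152.9]
ee_rot: [-0.104, 0.995, -0.001, -0.0]
contact_force: [-0.4, -0.5, -1.9]
gripper_width: 19.2
```

Run:
```python
from h import *
st()
```

```text
pos [ 649.9 -155.1  152.9] yaw -2.933 fix turn [ 0.001 -0.     0.   ] F [-0.4 -0.5 -1.9] g 19.2 t 57.8 j6 -1.37
torque [-0.031  0.056  0.062]
```

Total 0.92 so far; continuing.

Call:
servo_tool(turn=[[0,0,-0.04],[0,0,-0.04],[0,0,-0.03],[0,0,-0.03],[0,0,-0.02]], dp=[[0,0,0],[0,0,0],[0,0,0],[0,0,0],[0,0,0]], fingers=[0.01,0.01,0.01,0.01,0.01])

```text
clock: 58.45
position: [649.9, -155.1, 152.9]
ee_rot: [-0.024, 1.0, -0.001, -0.001]
contact_force: [-0.2, -0.9, -0.6]
gripper_width: 19.3
```

Run:
```python
from h import *
st()
```

```text
pos [ 649.9 -155.1  152.9] yaw -3.094 fix turn [ 0.003 -0.001  0.   ] F [-0.2 -0.9 -0.6] g 19.3 t 58.5 j6 -1.53
torque [-0.127  0.075  1.317]
```

Call:
servo_tool(turn=[[0.003,0,0.06],[0,0,0.05],[0,0,0.02],[0,0,0],[0,0,0]], dp=[[0,0,0],[0,0,0],[0,0,0],[0,0,0.015],[0,0,0.03]], fingers=[0.01,0.01,0.01,0.01,0.01])

```text
clock: 59.08
position: [648.5, -155.0, 197.1]
ee_rot: [-0.085, 0.996, 0.001, -0.003]
contact_force: [0.4, 0.2, -0.9]
gripper_width: 19.3
```

Call:
servo_tool(turn=[[0,0,0],[0,0,0],[0,0,0],[0,0,0],[0,0,0]], dp=[[0.01,0.01,0.02],[0.015,0.025,0],[0.013,0.025,0],[0.005,0.02,0],[0,0.008,0]], fingers=[0.01,0.01,0.01,0.01,0.01])

```text
clock: 59.7
position: [694.3, -65.9, 228.0]
ee_rot: [-0.081, 0.997, 0.0, 0.003]
contact_force: [-0.5, -0.4, -0.9]
gripper_width: 19.1
```

Call:
servo_tool(turn=[[0,0,0],[0,0,0],[0,0,0],[0,0,0],[0,0,0]], dp=[[0,0,0],[0,0,0],[0,0,0],[0,0,0],[0,0,0]], fingers=[0.01,0.01,0.01,0.01,0.01])

```text
clock: 60.32
position: [692.9, -67.8, 228.3]
ee_rot: [-0.079, 0.997, 0.0, 0.002]
contact_force: [-1.2, 0.0, -0.8]
gripper_width: 19.4
```

Run:
```python
from h import *
st(); d=cam("wrist"); ring(d,[642.8,25]);ring(d,[646,-65]); ring(d,[649.5,-155]); save(d,"w10"); tray()
```

```text
pos [692.9 -67.8 228.3] yaw -2.983 fix turn [-0.001  0.005  0.   ] F [-1.2  0.  -0.8] g 19.4 t 60.3 j6 -1.55
torque [ 0.028 -0.006 -0.03 ]
ring centre 642.6 25.2 phi 1.18 score 119.8 tool yaw options [-3.532 -0.391  2.751]
ring centre 645.8 -65.0 phi 0.332 score 143.0 tool yaw options [-4.38  -1.238  1.903]
ring centre 649.4 -155.0 phi 1.88 score 125.1 tool yaw options [-2.832  0.309  3.451]
tray 0.81 [ 389. -244.] L 292.0 yaxis [0.118 0.993] slots [(-1.5, [377.0, -345.0]), (-1, [381.0, -311.0]), (-0.5, [385.0, -277.0]), (0, [389.0, -244.0]), (0.5, [393.0, -210.0]), (1, [397.0, -176.0]), (1.5, [401.0, -142.0])]
```

Call:
servo_tool(turn=[[0,0.004,0.12],[0,0,0.17],[0,0,0.17],[0,0,0.17],[0,0,0.17]], dp=[[-0.018,0.021,0],[-0.026,0.03,0],[-0.028,0.032,0],[-0.028,0.032,0],[-0.028,0.032,0]], fingers=[0.01,0.01,0.01,0.01,0.01])

```text
clock: 61.1
position: [562.9, 80.9, 227.1]
ee_rot: [-0.471, 0.882, 0.0, 0.001]
contact_force: [0.5, 0.7, -1.3]
gripper_width: 19.0
```

Call:
servo_tool(turn=[[0,0,0.17],[0,0,0.17],[0,0,0.17],[0,0,0.17],[0,0,0.17]], dp=[[-0.028,0.032,0],[-0.028,0.032,0],[-0.026,0.032,0],[-0.022,0.026,0],[-0.012,0.015,0]], fingers=[0.01,0.01,0.01,0.01,0.01])

```text
clock: 61.72
position: [442.1, 223.2, 229.0]
ee_rot: [0.802, -0.597, -0.001, -0.003]
contact_force: [0.4, 0.2, -0.8]
gripper_width: 19.4
```

Call:
servo_tool(turn=[[0,0,0.04],[0,0,0],[0,0,0],[0,0,0],[0,0,0]], dp=[[-0.005,0.005,0],[0,0,0],[0,0,0],[0,0,0],[0,0,0]], fingers=[0.01,0.01,0.01,0.01,0.01])

```text
clock: 62.35
position: [437.6, 227.8, 229.5]
ee_rot: [0.813, -0.583, -0.0, -0.003]
contact_force: [-0.3, 0.1, -2.0]
gripper_width: 19.3
```

Run:
```python
from h import *
st(); d=cam("wrist"); save(d,"w11",(140,60,280,240),2.5)
```

```text
pos [437.6 227.8 229.5] yaw -1.244 fix turn [-0.005  0.003  0.   ] F [-0.3  0.1 -2. ] g 19.3 t 62.4 j6 -0.48
torque [-0.005  0.003 -0.021]
```

View pics/w11.png

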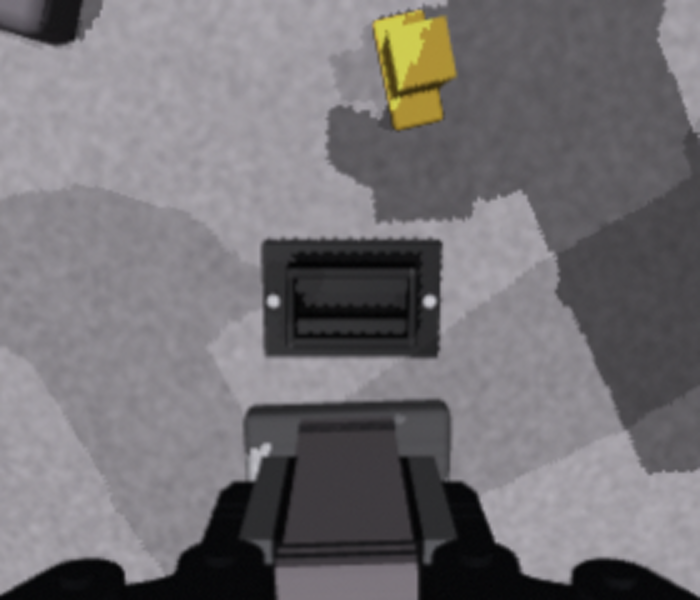

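Call:
servo_tool(turn=[[-0.005,0.003,-0.026],[0,0,0],[0,0,0],[0,0,0],[0,0,0]], dp=[[-0.001,0.0027,-0.03],[-0.001,-0.001,-0.04],[-0.001,-0.001,-0.035],[0,0,-0.02],[0,0,-0.006]], fingers=[0.01,0.01,0.01,0.01,0.01])

```text
clock: 63.02
position: [436.3, 228.4, 96.4]
ee_rot: [0.804, -0.595, 0.001, -0.002]
contact_force: [1.0, -0.2, -0.9]
gripper_width: 19.3
```

Call:
servo_tool(turn=[[0,0,0],[0,0,0],[0,0,0],[0,0,0],[0,0,0]], dp=[[0,0,0],[0,0,0],[0,0,0],[0,0,0],[0,0,0]], fingers=[0.01,0.01,0.01,0.01,0.01])

```text
clock: 63.65
position: [438.1, 229.8, 99.3]
ee_rot: [0.804, -0.594, 0.001, -0.005]
contact_force: [0.2, -0.4, -1.2]
gripper_width: 19.3
```

Run:
```python
from h import *
st()
```

```text
pos [438.1 229.8  99.3] yaw -1.273 fix turn [-0.007  0.009  0.   ] F [ 0.2 -0.4 -1.2] g 19.3 t 63.6 j6 -0.52
torque [-0.011 -0.009  0.   ]
```

Call:
servo_tool(turn=[[-0.007,0.009,0],[0,0,0],[0,0,0],[0,0,0],[0,0,0]], dp=[[-0.0015,0.0007,-0.006],[-0.0004,0,-0.008],[-0.0004,0,-0.006],[0,0,-0.003],[0,0,0]], fingers=[0.01,0.01,0.01,0.01,0.01])

```text
clock: 64.28
position: [435.3, 230.3, 74.1]
ee_rot: [0.804, -0.594, -0.0, 0.001]
contact_force: [-0.4, 0.0, -0.9]
gripper_width: 19.5
```

Run:
```python
from h import *
st()
```

```text
pos [435.3 230.3  74.1] yaw -1.273 fix turn [ 0.002 -0.002  0.   ] F [-0.4  0.  -0.9] g 19.5 t 64.3 j6 -0.52
torque [-0.012 -0.014  0.045]
```

Call:
servo_tool(turn=[[0.002,-0.002,0],[0,0,0],[0,0,0],[0,0,0],[0,0,0]], dp=[[0.0012,0.0002,-0.003],[0,0,-0.004],[0,0,-0.003],[0,0,-0.002],[0,0,0]], fingers=[0.01,0.01,0.01,0.01,0.01])

```text
clock: 64.9
position: [436.9, 230.7, 61.6]
ee_rot: [0.804, -0.594, -0.0, -0.001]
contact_force: [1.1, -0.0, -1.2]
gripper_width: 19.4
```

Run:
```python
from h import *
st()
```

```text
pos [436.9 230.7  61.6] yaw -1.273 fix turn [-0.001  0.001  0.   ] F [ 1.1 -0.  -1.2] g 19.4 t 64.9 j6 -0.52
torque [ 0.003 -0.02   0.066]
```

Tips now at about 19 mm, bar still above the lip. Lower 13 mm.

Call:
servo_tool(turn=[[0,0,0],[0,0,0],[0,0,0],[0,0,0],[0,0,0]], dp=[[-0.0003,-0.0002,-0.003],[0,0,-0.003],[0,0,-0.003],[0,0,-0.0015],[0,0,0]], fingers=[0.01,0.01,0.01,0.01,0.01])

```text
clock: 65.53
position: [436.6, 230.5, 50.4]
ee_rot: [0.804, -0.594, 0.0, -0.001]
contact_force: [-0.3, -0.6, -0.6]
gripper_width: 19.2
```

Run:
```python
from h import *
st()
```

```text
pos [436.6 230.5  50.4] yaw -1.273 fix turn [-0.001  0.001  0.   ] F [-0.3 -0.6 -0.6] g 19.2 t 65.5 j6 -0.52
torque [ 0.041 -0.017  0.027]
```

Call:
servo_tool(turn=[[0,0,0],[0,0,0],[0,0,0],[0,0,0],[0,0,0]], dp=[[0,0,-0.0014],[0,0,-0.0008],[0,0,0],[0,0,0],[0,0,0]], fingers=[0.01,0.01,0.01,0.01,0.01])

```text
clock: 66.15
position: [436.8, 230.7, 48.3]
ee_rot: [0.804, -0.594, 0.0, -0.001]
contact_force: [0.1, -0.4, -2.0]
gripper_width: 19.3
```

Call:
servo_tool(turn=[[0,0,0],[0,0,0],[0,0,0],[0,0,0],[0,0,0]], dp=[[0,0,0],[0,0,0],[0,0,0],[0,0,0],[0,0,0]], fingers=[0.05,0.06,0.06,0.06,0.06])

```text
clock: 66.78
position: [437.3, 231.2, 48.9]
ee_rot: [0.804, -0.594, 0.0, -0.002]
contact_force: [-0.6, 1.0, -0.1]
gripper_width: 60.2
```

Call:
servo_tool(turn=[[0,0,0],[0,0,0],[0,0,0],[0,0,0],[0,0,0]], dp=[[0,0,0.01],[0,0,0.025],[0,0,0.04],[0,0,0.04],[0,0,0.04]], fingers=[0.06,0.06,0.06,0.06,0.06])

```text
clock: 67.4
position: [435.4, 229.2, 207.9]
ee_rot: [0.804, -0.594, -0.0, 0.001]
contact_force: [0.5, 1.1, -0.1]
gripper_width: 59.9
```

Call:
servo_tool(turn=[[0,0,0],[0,0,0],[0,0,0],[0,0,0],[0,0,0]], dp=[[-0.01,0.03,0.02],[-0.01,0.04,0.01],[0,0.02,0],[0,0,0],[0,0,0]], fingers=[0.06,0.06,0.06,0.06,0.06])

```text
clock: 68.03
position: [415.6, 320.9, 245.1]
ee_rot: [0.804, -0.595, 0.0, -0.003]
contact_force: [-0.6, -0.3, -0.2]
gripper_width: 59.8
```

Run:
```python
from h import *
st(); w=cam("wrist"); t=cam("top"); s=cam("side")
a=cv2.resize(w["img"][0:280,130:430],(390,364)); b=cv2.resize(s["img"][110:370,160:440],(392,364)); c=cv2.resize(t["img"][100:320,170:470],(390,286))[:230]
o=np.zeros((594,782,3),np.uint8); o[:364,:390]=a; o[:364,390:]=b; o[364:,:390]=c
cv2.imwrite("pics/fin.png",o[:,:,::-1]); tray(t)
```

```text
pos [415.6 320.9 245.1] yaw -1.274 fix turn [-0.005  0.005  0.   ] F [-0.6 -0.3 -0.2] g 59.8 t 68.0 j6 -0.67
torque [-0.1    0.004  0.025]
tray 0.63 [ 389. -243.] L 294.0 yaxis [0.118 0.993] slots [(-1.5, [377.0, -344.0]), (-1, [381.0, -311.0]), (-0.5, [385.0, -277.0]), (0, [389.0, -243.0]), (0.5, [393.0, -209.0]), (1, [397.0, -176.0]), (1.5, [401.0, -142.0])]
```

View pics/fin.png

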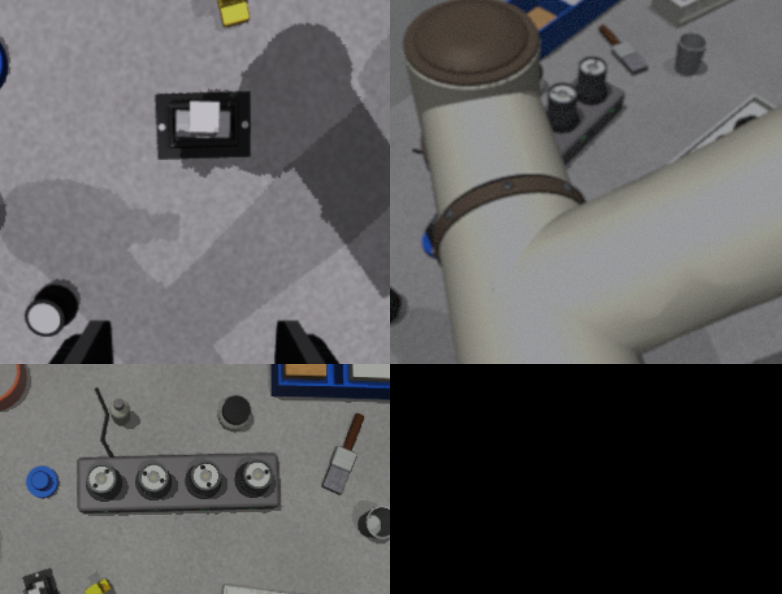

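Run:
```python
from h import *
w=cam("wrist"); print("handle",onz(w,130+204.5/1.3,116.5/1.3,92),"stand",(onz(w,130+162/1.3,127/1.3,10)+onz(w,130+245/1.3,124.5/1.3,10))/2)
d=cam("top"); n=(d["img"].max(2)<70).astype(np.uint8)
q=cv2.connectedComponentsWithStats(n[245:330,325:490].copy())
for s,c in zip(q[2][1:],q[3][1:]):
    if s[4]>60: print("dark blob",s,c+[325,245],onz(d,c[0]+325,c[1]+245,20).round(0))
for r in search_frame("cap1","top"): print(np.round(r["box"]),round(r["score"],2),onz(d,r["box"][0]+r["box"][2]/2,r["box"][1]+r["box"][3]/2,20).round(0))
```

```text
handle [436.91088513 230.06675539  92.        ] stand [436.05905736 230.37128944  10.        ]
dark blob [ 31  38  25  24 476] [368.34243697 294.62394958] [ 399. -170.   20.]
dark blob [ 61  41  25  25 485] [397.92164948 298.05360825] [ 391. -241.   20.]
dark blob [ 87  44  24  24 472] [423.52966102 300.66101695] [ 385. -304.   20.]
[355. 281.  27.  28.] 0.81 [ 398. -170.   20.]
[412. 289.  24.  23.] 0.76 [ 386. -306.   20.]
[190. 176.  26.  25.] 0.75 [649. 232.  20.]
[386. 287.  23.  26.] 0.74 [ 388. -241.   20.]
```

All three caps are inside the tray and the spanner is seated; handing in.

```bash
python3 -c "
from bench import *
print(job_done())"
```

```text
the job is handed in; nothing more can be done
None
```

I finished the job and handed it in at about 68 s on the robot's clock. No verdict is reported, so what follows is from my own checks.

- **Caps:** Three lamps wore dust caps. All three now lie in the white tray, found at about (399, -170), (391, -241) and (385, -304) mm, within its walls. The tray was knocked about 5 cm aside early on. I re-measured it before placing the caps, and it stayed put after that.
- **Rings:** I turned all four rings clockwise with the steel spanner only, until the wrist torque jumped to 0.8–1.3 N m against the 0.06 N m running torque. Camera readings of the hole angles show they turned 0.88, 0.85, 0.90 and 0.84 rad. The tool itself turned 0.19–0.28 rad further than each ring. I put that down to pin play and grip flex, and the spanner also twisted about 0.03 rad in the grip.
- **Spanner:** It is back upright in its stand, with the handle measured within about 1 mm of the stand's centre. I lowered it to the same height it was lifted from. The arm is clear of everything.
- **Not checked:** The arm blocked part of the last side view. I judged the spanner's seating from the wrist view and its height. I did not measure the bystanders one by one, but those in view looked unmoved.

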